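Test a batch of repaired boards in the pedal-run board tester

ROBOT

A 6-joint arm with a two-finger parallel gripper is mounted at the origin on the work surface. World frame = base frame: x ahead of the robot, y to its left, z up, the work surface at z = 0. Lengths are in m, angles in degrees, forces in N, time in s.
With the tool pointing down it reaches from about 0.4 to 0.825 m from the base axis. Payload 7 kg.
Tool frame: the origin (TCP) lies at the very end of the fingers, on their centre line; the grasp point (between the pads) lies r.grip_depth behind it (r.grip_depth is the distance from the TCP to the grasp point, in m); z points along the fingers, y is the direction in which the jaws open and shut (so a half turn about z gives the same grasp; the last joint's range is limited). The gripper opens to 88 mm and grips with 3 to 60 N. Pads are 19 mm wide; open, the fingers measure 130 mm over their backs; the gripper's body (78 mm by 193 mm) begins 47 mm behind the grasp point.
Start: joints at [81.881, 20.546, 0.682, 0, -70.136, -16.507], TCP at [0.281, 0.614, 0.227] pointing down, gripper open.
Joint ranges: [-176.03, 176.03], [-82.01, 121.73], [-58.28, 71.71], [-173.87, 95.51], [-174.79, -0.11], [-173.66, 173.66]. Speed limits (degrees/s): [136.94, 136.94, 172.46, 180, 180, 180].

INTERFACE

Orientations are given as [roll, pitch, yaw] about the fixed x, y, z axes, in that order (R = Rz(yaw) Ry(pitch) Rx(roll)).
In Python, from plant import r gives the robot as it stands. The module is installed in compiled form; this text tells all that it offers.
- The arm moves only by the tool step_arm, never from a script. Its argument "increments" is a list of rows, each a list of 3 entries, a list of its own where there are three numbers: the shift along the tool's x, y, z in m, then the turn, a rotation vector about the tool's x, y, z in rad, then the closure, from 0 (fully open) to 1 (shut). In form: [[[x, y, z], [wx, wy, wz], grip], ...]. A call has 1 to 10 rows; each row is the pose to reach, as a shift and turn from the pose commanded when the call began, along the tool's axes at that moment; what a row does not reach only later rows make up. A row lasts 1/10 s, in which the tool goes at most 50 mm and 8.59 degrees, less where a joint would pass 70% of its speed; a pose out of reach is approached as far as the arm can. A call with a gripper value outside its range is refused whole. The fingers move at their own pace and stop on an object; "force" is the grip in N (left out, the last holds). Time passes only in rows, so rows that repeat a pose let the fingers close. It gives the time, the measured TCP pose, the force and the opening at its end, in the units of the state.
- r.get_state(): the state, without advancing time (a new reading comes with each control period).
- r.capture(name): name is "side" or "top"; returns a dict with "color" (400x640x3 uint8, red, green, blue), "intrinsics" (3x3 intrinsics, pixels), "rvec" (rotation vector, rad) and "tvec" (3), from world to camera coordinates, as OpenCV has them. Camera axes: x right, y down, z forward; pixel columns grow to the right and rows downward; lengths in m; the calibration is good to about 2 mm. A picture is of the moment at which its call begins. There is no depth.
- r.close_job(): hands the job in, once; it reports no verdict.
The state is a dict: "time_s": time; "joints": joint angles; "qd": joint speeds; "joint_torque": joint torques, N m; "tcp_pos": TCP position; "eef_rot": TCP orientation; "contact_force": force on the tool from outside, world axes, zero at the start; "moment": the same for the moment, N m; "gripper_width": finger opening in m.
Only numpy, scipy, OpenCV 4.12 (cv2) and the standard library are available. Lean on these libraries where they do the work, as an engineer would, in place of code of your own. Each camera call takes 0.05 s, during which the arm holds its last target.

TASK

Put every repaired board lying on the bench into the tester, one to a nest, flat down between the pins with its white connector towards the hinge; bring the gate down by its red bar until the catch holds it, then press the foot pedal right down to its stop and keep it there for two seconds to run the test. Let the pedal up, open the gate fully, lay all the boards side by side flat in the steel tray, component side up, and leave the empty tester latched shut against dust. Never press the pedal with the gate open, and leave the meter, flux pot and solder spool where they are.

Things in the scene. Friction and masses are not known exactly. Their poses are not given: they have to be found in the camera images.
- board_a: loose repaired board a (None if absent): green board 66 (x) x 50 (y) x 4 mm, about 90 g, with a blue transformer block 30 (x) x 22 (y) x 26 mm on its middle to hold it by (top 30 mm above the underside) and a white connector at its +x end. Origin: centre of its underside; x towards the connector, z up on the component side. All are of one type and fit any nest
- board_b: loose repaired board b (None if absent): green board 66 (x) x 50 (y) x 4 mm, about 90 g, with a blue transformer block 30 (x) x 22 (y) x 26 mm on its middle to hold it by (top 30 mm above the underside) and a white connector at its +x end. Origin: centre of its underside; x towards the connector, z up on the component side. All are of one type and fit any nest
- board_c: loose repaired board c (None if absent): green board 66 (x) x 50 (y) x 4 mm, about 90 g, with a blue transformer block 30 (x) x 22 (y) x 26 mm on its middle to hold it by (top 30 mm above the underside) and a white connector at its +x end. Origin: centre of its underside; x towards the connector, z up on the component side. All are of one type and fit any nest
- board_a_conn (a point): top of the white connector (14 x 24 x 10 mm) of board a: 25.5 mm along +x from the board's origin, 14 mm above the underside
- board_b_conn (a point): top of the white connector (14 x 24 x 10 mm) of board b: 25.5 mm along +x from the board's origin, 14 mm above the underside
- board_c_conn (a point): top of the white connector (14 x 24 x 10 mm) of board c: 25.5 mm along +x from the board's origin, 14 mm above the underside
- fixture: board tester, fixed: grey box 240 (x) x 270 (y) mm, black deck on top at 50 mm; origin at bench level, 30 mm in x behind the row of nests; -x its front (to the robot), +x its back with the gate's hinge. Three nests side by side along y, 72 mm apart, each a pale patch ringed by six round-headed steel pins 10 mm high that leave a board 2 mm of play each side
- nest_0 (a point): centre of nest 0 on the deck, 50 mm above the bench: where the origin of a seated board comes to lie; axes as the fixture's. A board goes in with its connector to +x, towards the hinge
- nest_1 (a point): centre of nest 1 on the deck, 50 mm above the bench: where the origin of a seated board comes to lie; axes as the fixture's. A board goes in with its connector to +x, towards the hinge
- nest_2 (a point): centre of nest 2 on the deck, 50 mm above the bench: where the origin of a seated board comes to lie; axes as the fixture's. A board goes in with its connector to +x, towards the hinge
- gate (a joint): hinge of the tester's hold-down gate, rad: 0 open (5 deg past upright), 1.66 shut flat over the nests. A gas spring pushes it open with about 3 N at the bar all the way. In the last 0.08 rad sprung rollers snap over its strikers: it takes about 16 N down on the bar, the crest is at 1.62, and beyond 1.635 they hold it shut; about 7 N up on the bar pulls it free and it springs open
- gate_bar (a point): middle of the gate's red round handle bar: 12 mm thick, 250 mm long along the fixture's y, 220 mm from the hinge line, free all round for 35 mm; 315 mm above the bench when open, 95 mm when shut and then 5 mm in front of the base. Pinch it from above, fingers closing across it: it turns between them as the gate swings
- gate_hinge (a point): middle of the gate's hinge line (parallel to the fixture's y), fixed, 95 mm above the bench; axes as the fixture's. The gate is two aluminium arms with a clear plate and six white push rods between them; shut, the rods end 2 mm above seated boards and the plate 42 mm above the deck
- pedal (a joint): hinge of the foot-switch treadle, rad: 0 up, 0.25 down on its stop. A spring lifts it: about 3 N at the pad when up, 9 N on the stop
- pedal_pad (a point): where to press the treadle: on its ribbed top face, 95 mm from its hinge, 28 mm from its free front edge; 53 mm above the bench when up, 30 mm when down
- pedal_base: yellow base of the wireless foot switch that starts the test, stood on the bench and fixed: 160 (x) x 100 (y) mm; origin under its centre. The black treadle, 126 x 80 mm, is hinged at the +x end and rises towards -x. It may be to the left or to the right of the tester
- tray: fixed shallow steel tray for tested boards: outside 110 (x) x 250 (y) x 18 mm, walls and floor 4 mm, so inside 102 x 242 mm; origin under its centre. Three boards lie flat in it side by side along y, 70 mm apart
- meter: bystander: orange multimeter 190 (x) x 90 x 36 mm, on the other side from the pedal; origin under its centre
- flux_pot: bystander: white pot with a gold lid, 60 mm across, 41 mm high; origin under its centre
- solder_spool: bystander: solder spool, 60 mm across, 50 mm high, standing; origin under its centre
There are look-alikes about, which are no part of the job. Leave any purple look-alike of the board_b alone. Leave any pink look-alike of the board_a alone.

How it is judged:
By the outcome, as a careful person would: the job done as asked, in the order asked, and still so for the second after the job is handed in, with the robot touching nothing.
Of board_a, board_b, board_c only 2 to 3 are there at a start; the rules pass over those that are not, and their reading is None.
At some moment in a run one of board_a, board_b, board_c may be knocked a few centimetres aside while the robot is not near it.
Once in a run the grip may slacken for a moment while it holds something.
It also fails if it takes over 210 s, if anything falls off the work surface, if the arm or the gripper's body presses on something with over 40 N, if the wrist force passes 120 N, or if a joint passes its speed limit or range.

## Working session

There is one attempt and no reset: what is moved stays moved. The work goes in short steps, Python scripts to look and compute and a tool call to move; the robot and the scene stay as the last step left them, time stands still between calls to the robot, and variables do not carry over. Pictures are saved under pics/ and viewed, and the job is handed in when it is done.

Besides the shell and the picture viewer there is one more tool, called after "Request:" by a JSON object that holds its "op" and its "data". step_arm: Moves the arm, as the interface text tells. Its arguments: {"type":"object","properties":{"increments":{"type":"array","items":{"type":"array"}},"force":{"type":"number"}},"required":["increments"]}

```bash
mkdir -p pics; ls; python3 - <<'E'
from plant import r
import cv2
print(r.get_state(), r.grip_depth)
for n in("side","top"):
    c=r.capture(n); cv2.imwrite(f"pics/{n}0.png",c["color"][:,:,::-1]); print(n,c["intrinsics"],c["rvec"],c["tvec"])
E
```

```text
pics
{'time_s': 0.0, 'joints': array([ 8.18805884e+01,  2.05900530e+01,  6.32973717e-01, -1.98861923e-02,
       -7.01338936e+01, -1.65069565e+01]), 'qd': array([-0.01284982,  0.03728751, -0.05889645, -0.06529451, -0.12288916,
        0.05600394]), 'joint_torque': array([ 2.98290543e-03, -5.82719851e+01,  2.93054008e+01,  6.99717969e+00,
        6.97008902e-03, -1.39109920e-04]), 'tcp_pos': array([0.28109397, 0.61315293, 0.22563293]), 'eef_rot': array([ 1.79907465e+02, -7.92695621e-03, -2.46331344e+01]), 'contact_force': array([-0.12625641,  1.0762657 ,  0.10867394]), 'moment': array([-0.01911981,  0.00559165, -0.06668756]), 'gripper_width': 0.08735744418671697} 0.0188
side [[381.1106528    0.         321.55756279]
 [  0.         381.1106528  201.40529766]
 [  0.           0.           1.        ]] [ 2.13990789 -0.33431188  0.19386907] [-0.4576261   0.27660659  0.96480384]
top [[407.29014423   0.         319.80498126]
 [  0.         407.29014423 206.88244449]
 [  0.           0.           1.        ]] [ 2.13278439 -2.13400148  0.1402286 ] [0.06943535 0.52181834 1.2367299 ]
```

View pics/side0.png

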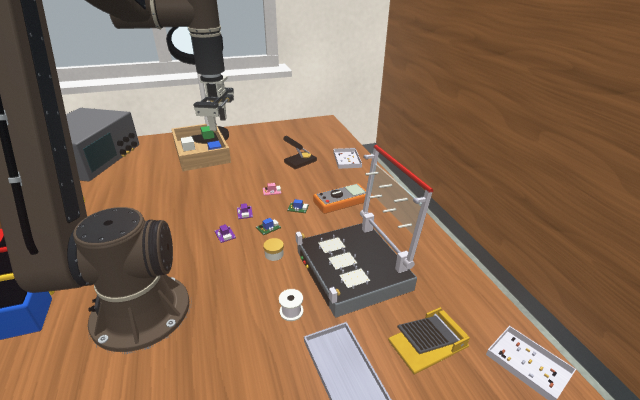

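View pics/top0.png

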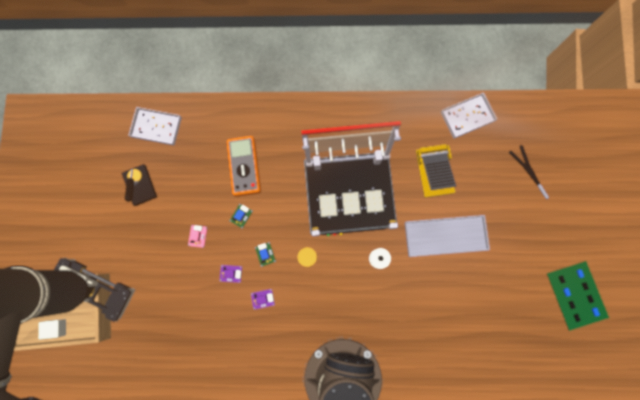

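The top view shows green boards with blue blocks at about (242,215) and (264,253). The purple look-alikes are at (231,273) and (263,299), and a pink one at (198,236). I'll enlarge this area, and also the bin, to rule out a third board.

```bash
cat > h.py <<'E'
from plant import r
import cv2, numpy as np
def cap(n):
    c=r.capture(n); R=cv2.Rodrigues(np.array(c["rvec"]))[0]; return c["color"],c["intrinsics"],R,np.array(c["tvec"]).ravel()
def ray(uv,cam,z):
    _,K,R,t=cam
    d=R.T@np.linalg.solve(K,[uv[0],uv[1],1]); o=-R.T@t
    return o+d*(z-o[2])/d[2]
def proj(p,cam):
    _,K,R,t=cam
    q=K@(R@np.array(p)+t); return q[:2]/q[2]
def tri(uv1,c1,uv2,c2):
    P1=c1[1]@np.c_[c1[2],c1[3]];P2=c2[1]@np.c_[c2[2],c2[3]]
    X=cv2.triangulatePoints(P1,P2,np.array(uv1,float).reshape(2,1),np.array(uv2,float).reshape(2,1)).ravel(); return X[:3]/X[3]
E
python3 - <<'E'
import cv2,numpy as np
t=cv2.imread("pics/top0.png");s=cv2.imread("pics/side0.png")
a=cv2.resize(t[190:320,180:330],None,fx=4,fy=4,interpolation=cv2.INTER_CUBIC)[:300*2,:]
cv2.imwrite("pics/c1.png",a[:, :])
b=cv2.resize(s[115:265,165:325],None,fx=4,fy=4,interpolation=cv2.INTER_CUBIC)
cv2.imwrite("pics/c2.png",b)
c=cv2.resize(t[120:245,295:495],None,fx=4,fy=4,interpolation=cv2.INTER_CUBIC)
cv2.imwrite("pics/c3.png",c)
E
```

```text
(no output)
```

View pics/c1.png

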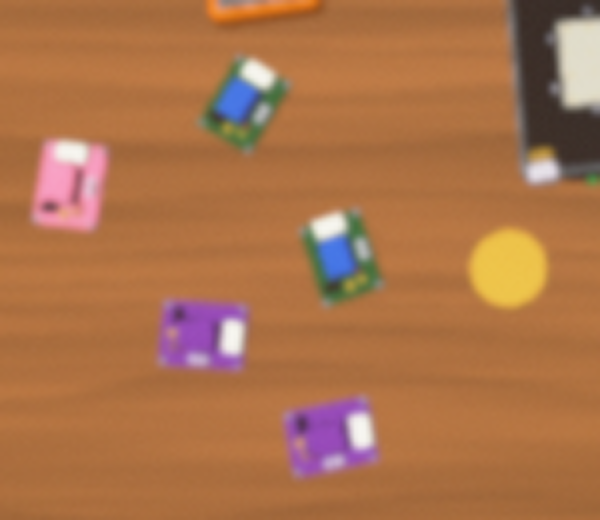

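View pics/c2.png

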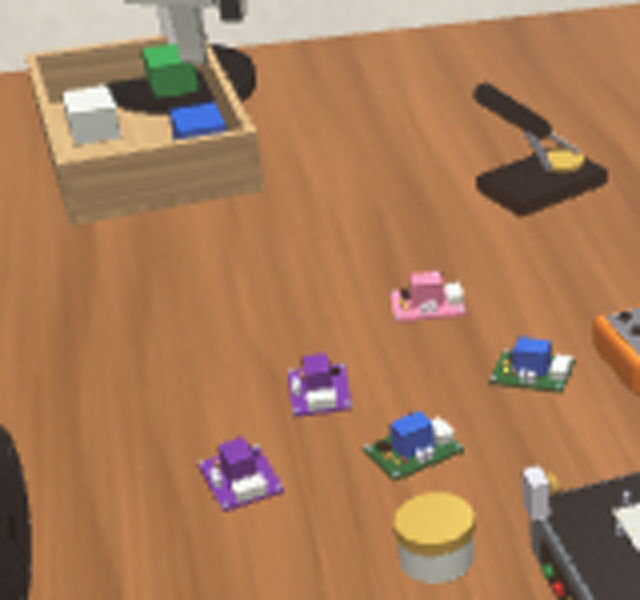

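View pics/c3.png

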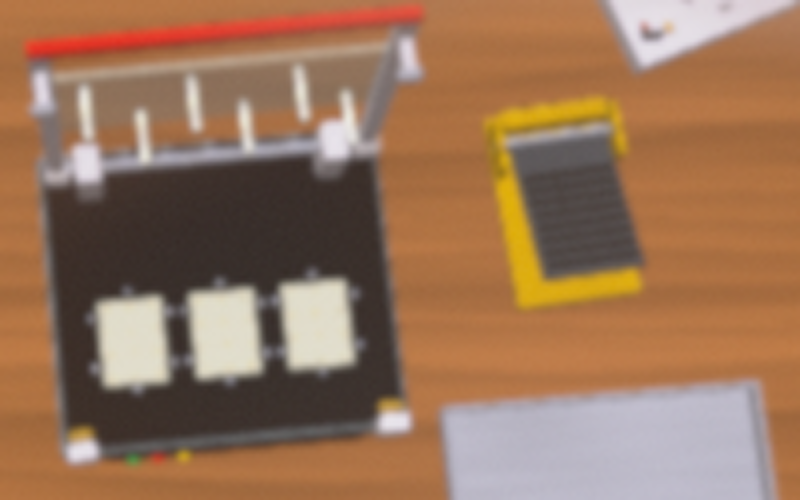

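Only two green-and-blue boards lie on the bench; the bin holds plain blocks, and the purple and pink ones are to be left. I'll measure everything next.

```bash
cat >> h.py <<'E'
def blobs(img,lo,hi,roi,amin=20,close=0):
    h=cv2.cvtColor(img,cv2.COLOR_RGB2HSV)
    m=cv2.inRange(h,np.array(lo),np.array(hi)); k=np.zeros_like(m); x0,y0,x1,y1=roi; k[y0:y1,x0:x1]=m[y0:y1,x0:x1]
    if close: k=cv2.morphologyEx(k,cv2.MORPH_CLOSE,np.ones((close,close)))
    cs,_=cv2.findContours(k,cv2.RETR_EXTERNAL,cv2.CHAIN_APPROX_NONE)
    out=[]
    for c in cs:
        if cv2.contourArea(c)>=amin:
            M=cv2.moments(c); out.append((M['m10']/M['m00'],M['m01']/M['m00'],cv2.contourArea(c),cv2.minAreaRect(c),c))
    return out
def boards(T,roi=(100,120,300,330)):
    """connector & block centroid in top view -> board poses (zoff=height of support)"""
    return blobs(T[0],(105,120,90),(125,255,255),roi,15)
E
python3 - <<'E'
from h import *
T=cap("top");S=cap("side")
np.set_printoptions(precision=4,suppress=True)
hs=cv2.cvtColor(T[0],cv2.COLOR_RGB2HSV)
for n,uv in dict(patch=(350,203),block=(242,213),tray=(447,237),yel=(428,185),red=(350,129),green=(236,222),conn=(244,208),tread=(437,170)).items(): print(n,hs[uv[1],uv[0]])
print("nests"); P=[]
for b in blobs(T[0],(15,10,150),(45,90,255),(310,180,390,225),60): print(b[:3],b[3][1:]); P.append(ray(b[:2],T,.05)); print(P[-1])
print("blue")
for b in blobs(T[0],(100,120,80),(125,255,255),(150,150,300,300),15): print(b[:3],b[3][1:],ray(b[:2],T,.030))
print("green")
for b in blobs(T[0],(40,60,20),(95,255,200),(150,150,300,300),15,7): print(b[:3],b[3][1:],ray(b[:2],T,.004))
print("conn")
for b in blobs(T[0],(0,0,180),(180,40,255),(225,190,285,260),8): print(b[:3],ray(b[:2],T,.014))
print("red")
for b in blobs(T[0],(0,180,120),(8,255,255),(295,115,410,140),50): 
  print(b[:4]); c=b[4].reshape(-1,2); 
for b in blobs(S[0],(0,180,120),(8,255,255),(360,140,450,200),50): print(b[:4])
print("tray",[ (b[:3],b[3], [ray(p,T,.018)[:2] for p in cv2.boxPoints(b[3])]) for b in blobs(T[0],(90,5,120),(140,70,255),(400,200,500,270),500)])
print("yel",[ (b[:3],b[3], [ray(p,T,.02)[:2] for p in cv2.boxPoints(b[3])]) for b in blobs(T[0],(15,150,80),(35,255,255),(405,135,470,205),100,25)])
E
python3 - <<'E'
import cv2
s=cv2.imread("pics/side0.png")
cv2.imwrite("pics/c4.png",cv2.resize(s[290:400,300:480],None,fx=4.4,fy=4.4,interpolation=cv2.INTER_CUBIC))
t=cv2.imread("pics/top0.png")
cv2.imwrite("pics/c5.png",cv2.resize(t[140:260,395:495],None,fx=5,fy=5,interpolation=cv2.INTER_CUBIC))
E
```

```text
patch [ 23  25 225]
block [112 173 220]
tray [126  19 200]
yel [ 22 212 206]
red [  4 183 180]
green [ 28 142 147]
conn [ 23   9 246]
tread [ 5 35 80]
nests
(327.71622326551903, 204.99269692227438, 319.5) ((21.293794631958008, 16.61712074279785), 84.2894058227539)
[0.5263 0.0443 0.05  ]
(350.8165893869139, 202.88923235445642, 323.5) ((21.393299102783203, 16.915632247924805), 84.2894058227539)
[ 0.5327 -0.0275  0.05  ]
(373.93727319854844, 200.6651114567133, 321.5) ((21.456972122192383, 17.020719528198242), 84.80557250976562)
[ 0.5396 -0.0994  0.05  ]
blue
(263.7155172413793, 254.14655172413794, 58.0) ((9.17060375213623, 7.905693531036377), 71.56504821777344) [0.3749 0.2439 0.03  ]
(238.70501474926252, 214.79351032448375, 56.5) ((7.602630138397217, 8.944271087646484), 26.56505012512207) [0.4986 0.326  0.03  ]
green
(266.0289855072464, 256.9347826086956, 69.0) ((18.024980545043945, 13.914020538330078), 71.56504821777344) [0.367  0.2405 0.004 ]
conn
(261.6969696969697, 246.4424242424242, 27.5) [0.3997 0.2534 0.014 ]
(243.81761006289307, 208.40251572327043, 26.5) [0.5214 0.3137 0.014 ]
red
(335.80515953835703, 128.59945689069923, 245.5, ((349.54925537109375, 127.54100036621094), (4.979465961456299, 97.50699615478516), 84.80557250976562))
(408.05538461538464, 171.56615384615384, 162.5, ((403.45123291015625, 168.0609893798828), (73.24549865722656, 3.904344320297241), 38.65980529785156))
tray [((446.21619911411096, 235.6961963017647, 2370.5), ((446.47064208984375, 235.6417694091797), (32.00741195678711, 78.93202209472656), 85.31410217285156), [array([ 0.4735, -0.2022]), array([ 0.4936, -0.4499]), array([ 0.3934, -0.452 ]), array([ 0.3733, -0.2072])])]
yel [((432.36160357770325, 167.66698610445616, 1043.5), ((435.91033935546875, 170.1676483154297), (52.4597282409668, 36.72181701660156), 81.25383758544922), [array([ 0.7206, -0.2351]), array([ 0.7388, -0.3529]), array([ 0.5677, -0.3701]), array([ 0.55  , -0.2546])])]
```

View pics/c4.png

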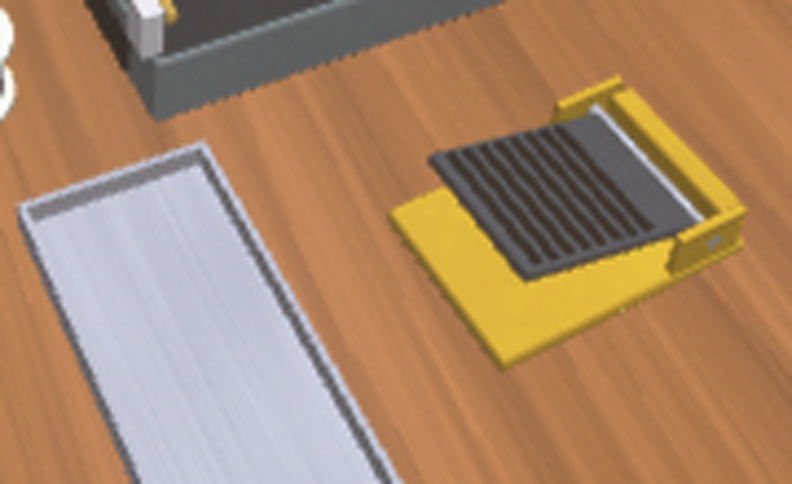

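View pics/c5.png

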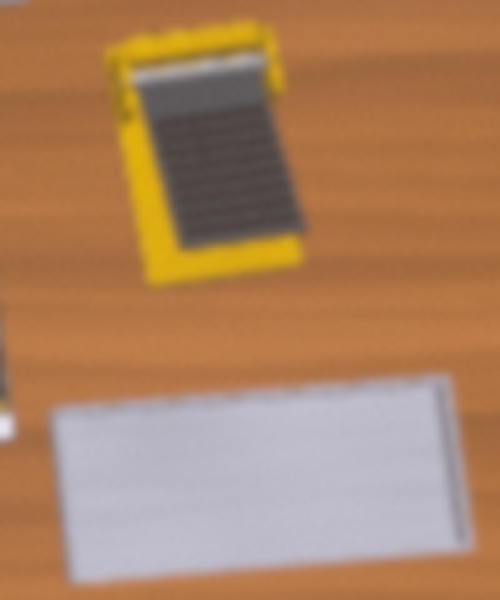

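```bash
cat >> h.py <<'E'
def board_pose(T,base=0.0,roi=(100,150,300,330)):
    """non-wood silhouettes containing blue; returns [x,y,yaw] via connector and block at known heights"""
    big=cv2.resize(T[0],None,fx=4,fy=4,interpolation=cv2.INTER_CUBIC)
    f=lambda lo,hi,a:[(b[0]/4-.375,b[1]/4-.375,b[2],b[4]) for b in blobs(big,lo,hi,[4*v for v in roi],a)]
    bl=f((100,110,70),(128,255,255),400); co=f((0,0,170),(180,60,255),150)
    gr=f((30,40,15),(100,255,140),300)
    out=[]
    for b in bl:
        B=ray(b[:2],T,base+.028)
        cs=sorted([(np.linalg.norm(ray(c[:2],T,base+.013)-B),tuple(ray(c[:2],T,base+.013)),c[2]) for c in co])[:2]
        C=np.array(min(cs,key=lambda c:abs(c[0]-.029))[1])
        out.append((B[:2],C[:2],np.degrees(np.arctan2(*(C-B)[1::-1])),C[:2]-.0255*(C-B)[:2]/np.linalg.norm((C-B)[:2]),b[2],[(round(c[0],3),c[2]) for c in cs]))
    return out
E
python3 - <<'E'
from h import *
np.set_printoptions(precision=4,suppress=True)
T=cap("top");S=cap("side")
for b in board_pose(T): print(b)
print("camT",-T[2].T@T[3],"camS",-S[2].T@S[3])
# tri blocks with side: blue blobs in side
for b in blobs(S[0],(100,120,80),(125,255,255),(240,180,330,250),15): print("side blue",b[:3],ray(b[:2],S,.017))
# not-wood hull of boards, top
h=cv2.cvtColor(T[0],cv2.COLOR_RGB2HSV)
for p in [(425.3,196.6),(455,192)]: print("base front",ray(p,T,.008))
for p in [(431.2,189.2),(455.2,185.6)]: print("tread front",ray(p,T,.060))
off=(300,290)
for nm,p,z in [("tr front L",(432/4.4,158/4.4),.06),("tr front R",(527/4.4,278/4.4),.06),("base fr L",(390/4.4,212/4.4),.008),("base fr R",(503/4.4,366/4.4),.008),("tray c",(20/4.4,207/4.4),.018),("tray c2",(205/4.4,146/4.4),.018)]:
    print(nm,ray((p[0]+300,p[1]+290),S,z))
for b in blobs(S[0],(15,10,150),(45,90,255),(310,225,380,295),60): print("S nest",b[:3],ray(b[:2],S,.05))
E
```

```text
(array([0.3752, 0.2442]), array([0.4003, 0.2533]), np.float64(19.886768505316653), array([0.3763, 0.2446]), 1154.0, [(np.float64(0.031), 662.5), (np.float64(0.104), 776.5)])
(array([0.4992, 0.3262]), array([0.522, 0.314]), np.float64(-28.228719167264774), array([0.4996, 0.326 ]), 1158.5, [(np.float64(0.03), 644.5), (np.float64(0.124), 662.5)])
camT [0.3293 0.0435 1.3024] camS [ 0.2255 -0.7562  0.7708]
side blue (267.8347338935574, 222.75070028011203, 59.5) [0.3766 0.2465 0.017 ]
side blue (297.6156862745098, 203.09411764705882, 42.5) [0.4998 0.3291 0.017 ]
base front [ 0.5595 -0.269   0.008 ]
base front [ 0.5742 -0.3645  0.008 ]
tread front [ 0.5734 -0.2754  0.06  ]
tread front [ 0.5845 -0.3497  0.06  ]
tr front L [ 0.5717 -0.2798  0.06  ]
tr front R [ 0.5825 -0.3562  0.06  ]
base fr L [ 0.5591 -0.2695  0.008 ]
base fr R [ 0.5722 -0.3665  0.008 ]
tray c [ 0.3699 -0.2139  0.018 ]
tray c2 [ 0.4771 -0.2068  0.018 ]
S nest (342.0438034188034, 258.99252136752136, 156.0) [ 0.5332 -0.0233  0.05  ]
S nest (331.36773700305804, 244.46253822629967, 218.0) [0.5254 0.0442 0.05  ]
```

```bash
cat >> h.py <<'E'
from scipy.spatial.transform import Rotation as Ro
def go(x,y,z,yaw,frm=None,roll=180,pitch=0):
    s=r.get_state(); 
    p,R0=(np.array(s["tcp_pos"]),Ro.from_euler("xyz",s["eef_rot"],degrees=True)) if frm is None else (np.array(frm[:3]),Ro.from_euler("xyz",[180,0,frm[3]],degrees=True))
    R1=Ro.from_euler("xyz",[roll,pitch,yaw],degrees=True)
    d=R0.inv().apply(np.array([x,y,z])-p); w=(R0.inv()*R1).as_rotvec()
    print("shift",np.round(d,4),"rot",np.round(w,4),"len",round(np.linalg.norm(d),3),"deg",round(np.degrees(np.linalg.norm(w)),1))
def st():
    s=r.get_state(); print(round(s["time_s"],2),np.round(s["tcp_pos"],4),np.round(s["eef_rot"],2),"F",np.round(s["contact_force"],1),"w",round(s["gripper_width"],4),"j",np.round(s["joints"],1))
E
python3 -c "
from h import *
st(); go(.376,.2445,.10,20)"
```

```text
0.3 [0.2812 0.6134 0.2262] [179.97  -0.   -24.63] F [-0.1  0.3  0.9] w 0.0879 j [ 81.9  20.6   0.7  -0.  -70.1 -16.5]
shift [0.2399 0.2958 0.1264] rot [ 6.000e-04  2.000e-04 -7.789e-01] len 0.401 deg 44.6
```

Request:
{"op": "step_arm", "data": {"increments": [[[0.024, 0.03, 0.012], [0, 0, -0.078], 0], [[0.06, 0.074, 0.03], [0, 0, -0.195], 0], [[0.096, 0.118, 0.045], [0, 0, -0.312], 0], [[0.132, 0.163, 0.06], [0, 0, -0.43], 0], [[0.168, 0.207, 0.08], [0, 0, -0.546], 0], [[0.204, 0.25, 0.1], [0, 0, -0.66], 0], [[0.228, 0.28, 0.115], [0, 0, -0.74], 0], [[0.24, 0.296, 0.126], [0, 0, -0.779], 0], [[0.24, 0.296, 0.126], [0, 0, -0.779], 0], [[0.24, 0.296, 0.126], [0, 0, -0.779], 0]]}}

```text
time_s: 1.3
tcp_pos: [0.376, 0.2424, 0.1]
eef_rot: [180.0, 0.1, 19.9]
contact_force: [0.5, -0.6, 0.2]
gripper_width: 0.0876
```

```bash
python3 -c "
from h import *
st(); 
np.set_printoptions(precision=4,suppress=True)
c=cap('side'); cv2.imwrite('pics/s1.png',cv2.resize(c[0][120:280,160:340],None,fx=4,fy=3.7)[:,:,::-1])
for b in blobs(c[0],(100,120,80),(125,255,255),(240,180,330,250),10): print('side blue',b[:3],ray(b[:2],c,.017))
go(.376,.2445,.01,20)"
```

```text
1.3 [0.376  0.2424 0.1   ] [1.7995e+02 7.0000e-02 1.9850e+01] F [ 0.5 -0.6  0.2] w 0.0876 j [ 58.2   6.5 -36.9  -0.  -46.7  51.7]
side blue (267.6434108527132, 222.91214470284237, 64.5) [0.3758 0.2459 0.017 ]
side blue (297.6886446886447, 203.27838827838826, 45.5) [0.4997 0.3279 0.017 ]
shift [-0.0004 -0.0005  0.0908] rot [ 0.     -0.0004 -0.0016] len 0.091 deg 0.1
```

View pics/s1.png

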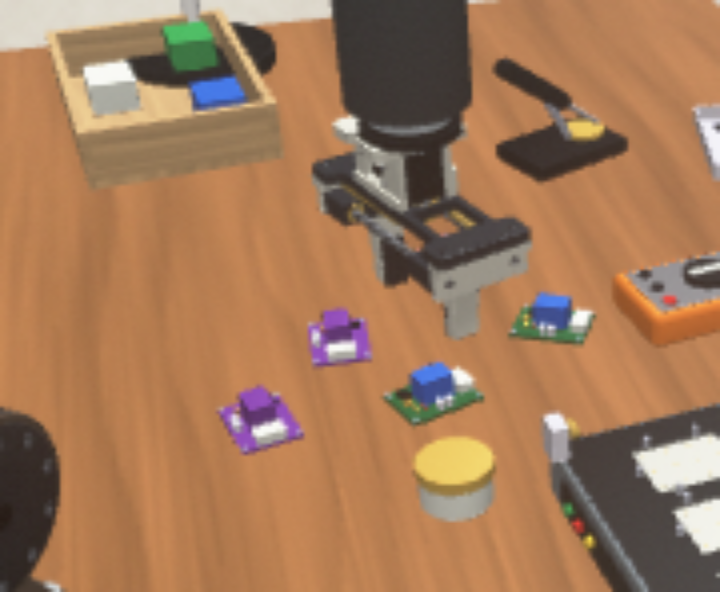

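The board at side (268,223) hasn't moved and the gripper is above it. Descending and gripping now.

Request:
{"op": "step_arm", "data": {"increments": [[[0, 0, 0.03], [0, 0, 0], 0.2], [[0, 0, 0.06], [0, 0, 0], 0.2], [[0, 0, 0.08], [0, 0, 0], 0.2], [[0, 0, 0.089], [0, 0, 0], 0.2], [[0, 0, 0.089], [0, 0, 0], 0.3], [[0, 0, 0.089], [0, 0, 0], 0.6], [[0, 0, 0.089], [0, 0, 0], 1], [[0, 0, 0.089], [0, 0, 0], 1], [[0, 0, 0.089], [0, 0, 0], 1], [[0, 0, 0.089], [0, 0, 0], 1]], "force": 25}}

```text
time_s: 2.35
tcp_pos: [0.3763, 0.2446, 0.012]
eef_rot: [-180.0, -0.0, 20.0]
contact_force: [0.5, 0.4, -0.2]
gripper_width: 0.0273
```

Request:
{"op": "step_arm", "data": {"increments": [[[0, 0, 0], [0, 0, 0], 1], [[0, 0, -0.02], [0, 0, 0], 1], [[0, 0, -0.05], [0, 0, 0], 1], [[0, 0, -0.09], [0, 0, 0], 1], [[0, 0, -0.11], [0, 0, 0], 1], [[0, 0, -0.11], [0, 0, 0], 1]]}}

```text
time_s: 2.95
tcp_pos: [0.3773, 0.246, 0.1246]
eef_rot: [-179.8, -0.3, 20.0]
contact_force: [-0.5, -0.1, -0.9]
gripper_width: 0.022
```

```bash
python3 -c "
from h import *
st(); 
c=cap('side'); cv2.imwrite('pics/s2.png',cv2.resize(c[0][120:280,160:340],None,fx=4,fy=3.7)[:,:,::-1])
go(.5396,-.0994,.13,5.3)"
```

```text
2.95 [0.3773 0.246  0.1246] [-179.81   -0.28   20.03] F [-0.5 -0.1 -0.9] w 0.022 j [ 58.3   4.6 -35.1   0.  -50.   51.7]
shift [ 0.0354  0.3796 -0.008 ] rot [-0.0025 -0.0023  0.2565] len 0.381 deg 14.7
```

View pics/s2.png

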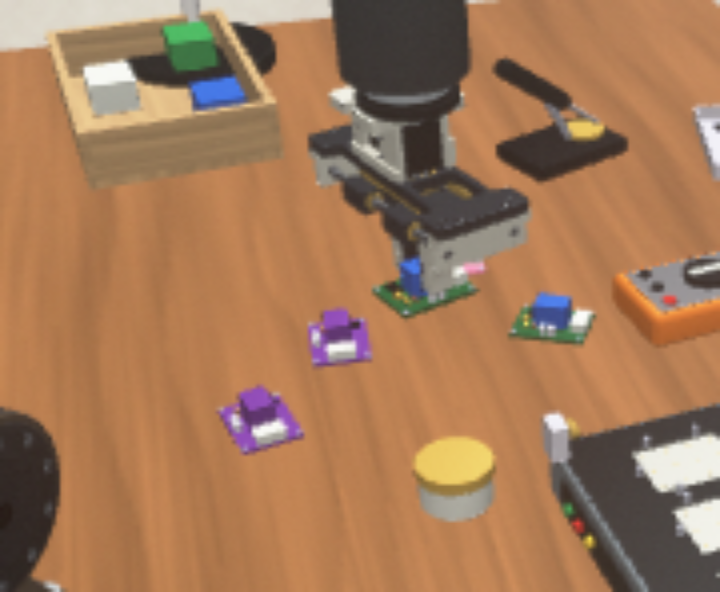

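Request:
{"op": "step_arm", "data": {"increments": [[[0.004, 0.03, -0.01], [0, 0, 0.03], 1], [[0.008, 0.07, -0.02], [0, 0, 0.06], 1], [[0.012, 0.115, -0.025], [0, 0, 0.09], 1], [[0.016, 0.16, -0.025], [0, 0, 0.12], 1], [[0.02, 0.205, -0.025], [0, 0, 0.15], 1], [[0.024, 0.25, -0.025], [0, 0, 0.18], 1], [[0.028, 0.295, -0.025], [0, 0, 0.21], 1], [[0.032, 0.34, -0.025], [0, 0, 0.24], 1], [[0.035, 0.37, -0.025], [0, 0, 0.2565], 1], [[0.0354, 0.3796, -0.025], [0, 0, 0.2565], 1]]}}

```text
time_s: 4.0
tcp_pos: [0.5391, -0.1027, 0.1443]
eef_rot: [180.0, 0.2, 5.1]
contact_force: [0.4, -0.3, -1.6]
gripper_width: 0.0219
```

```bash
python3 -c "
from h import *
st(); 
c=cap('side'); cv2.imwrite('pics/s3.png',cv2.resize(c[0][130:330,250:450],None,fx=3,fy=3,interpolation=cv2.INTER_CUBIC)[:,:,::-1])
c=cap('top'); cv2.imwrite('pics/t3.png',cv2.resize(c[0][120:250,280:430],None,fx=4,fy=4,interpolation=cv2.INTER_CUBIC)[:,:,::-1])
go(.5396,-.0994,.10,5.3)"
```

```text
4.0 [ 0.5391 -0.1027  0.1443] [179.99   0.19   5.11] F [ 0.4 -0.3 -1.6] w 0.0219 j [  9.7  12.8 -21.7  -0.  -55.6  85.4]
shift [ 0.0014 -0.0019  0.0446] rot [-0.      0.0033 -0.0023] len 0.045 deg 0.2
```

View pics/s3.png

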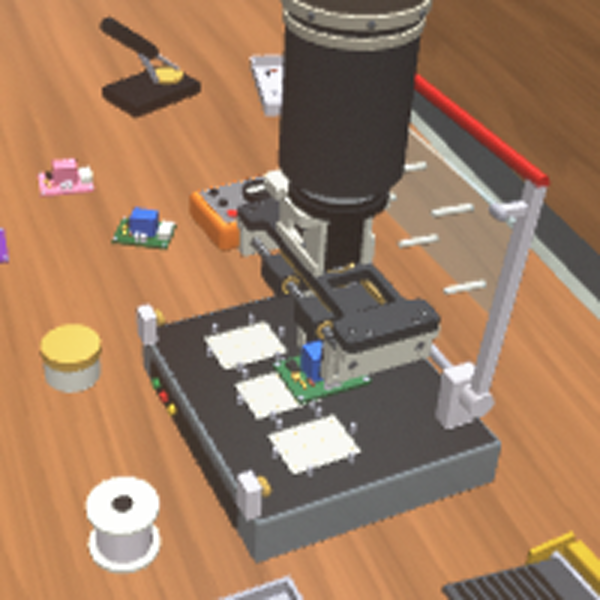

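View pics/t3.png

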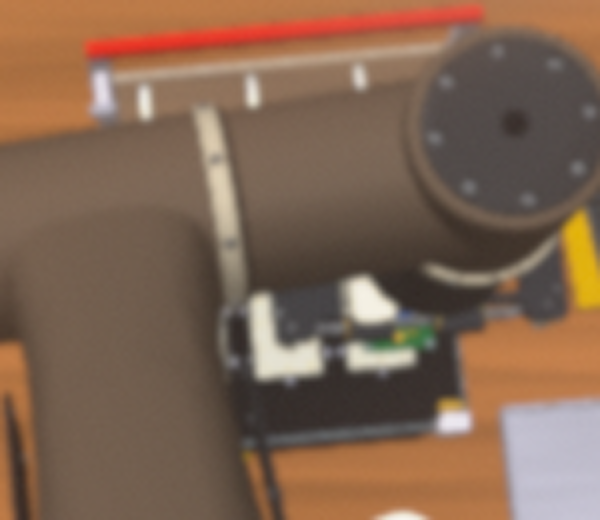

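```bash
python3 -c "
from h import *
np.set_printoptions(precision=4,suppress=True)
s=r.get_state();p=s['tcp_pos'];yaw=np.radians(s['eef_rot'][2])
S=cap('side'); big=cv2.resize(S[0][210:310,310:410],None,fx=6,fy=6,interpolation=cv2.INTER_CUBIC)[:,:,::-1].copy()
def pt(x,y,z,c):
    u=(proj([x,y,z],S)-[310,210]+.5)*6; cv2.circle(big,tuple(int(v) for v in u),2,c,-1)
ex=np.array([np.cos(yaw),np.sin(yaw)]);ey=np.array([-ex[1],ex[0]])
for a in(-.033,.033):
  for b in(-.025,.025):
    q=p[:2]+a*ex+b*ey; pt(q[0],q[1],p[2]-.012+.004,(0,0,255))
f=np.radians(5.3);fx=np.array([np.cos(f),np.sin(f)]);fy=np.array([-fx[1],fx[0]])
for n in [(.5263,.0443),(.5329,-.0275),(.5396,-.0994)]:
  for a in(-.033,.033):
    for b in(-.025,.025):
      q=np.array(n)+a*fx+b*fy; pt(q[0],q[1],.05,(255,0,255))
cv2.imwrite('pics/s4.png',big)
for b in blobs(S[0],(15,5,150),(45,90,255),(310,225,380,295),60): print('S nest',b[:3],ray(b[:2],S,.05))
"
```

```text
S nest (354.0971786833856, 277.4838035527691, 319.0) [ 0.5382 -0.0996  0.05  ]
S nest (338.2735294117647, 261.34705882352944, 170.0) [ 0.5199 -0.0292  0.05  ]
S nest (369.72457627118644, 250.5819209039548, 118.0) [ 0.6213 -0.0139  0.05  ]
S nest (331.17178362573094, 244.59941520467837, 228.0) [0.5247 0.0438 0.05  ]
```

View pics/s4.png

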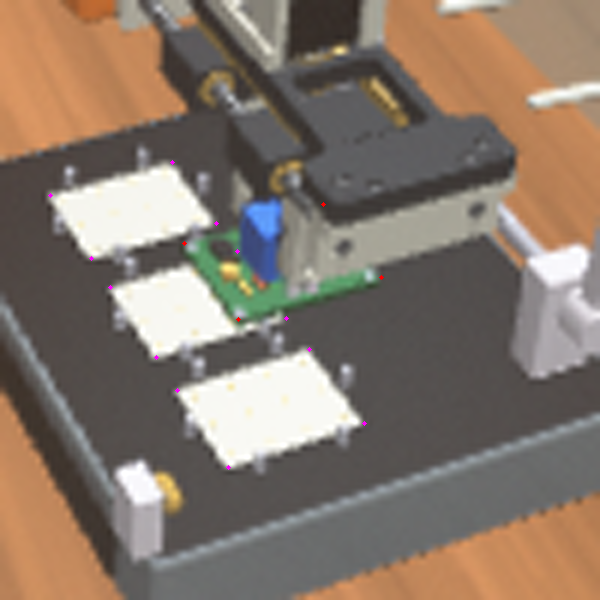

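Request:
{"op": "step_arm", "data": {"increments": [[[0.0008, -0.0015, 0.02], [0, 0, -0.003], 1], [[0.0008, -0.0015, 0.05], [0, 0, -0.003], 1], [[0.0008, -0.0015, 0.065], [0, 0, -0.003], 1], [[0.0008, -0.0015, 0.065], [0, 0, -0.003], 1]]}}

```text
time_s: 4.55
tcp_pos: [0.5375, -0.0975, 0.0791]
eef_rot: [-180.0, 0.3, 5.6]
contact_force: [-0.7, 0.3, -1.2]
gripper_width: 0.0217
```

```bash
python3 -c "
from h import *
st(); go(.5393,-.0995,.063,5.3)"
```

```text
4.55 [ 0.5375 -0.0975  0.0791] [-179.99    0.29    5.55] F [-0.7  0.3 -1.2] w 0.0217 j [ 10.2  16.9 -26.2  -0.1 -47.1  85.3]
shift [0.0017 0.0022 0.0161] rot [-0.0002  0.0051  0.0044] len 0.016 deg 0.4
```

Request:
{"op": "step_arm", "data": {"increments": [[[0, 0, 0], [0, 0, 0], 1], [[0, 0, 0], [0, 0, 0], 1], [[0, 0, 0], [0, 0, 0], 1]]}}

```text
time_s: 4.85
tcp_pos: [0.5406, -0.0981, 0.0827]
eef_rot: [-180.0, -0.1, 5.5]
contact_force: [-0.7, 0.4, -0.2]
gripper_width: 0.0215
```

```bash
python3 -c "
from h import *
st(); go(.5393,-.0995,.063,5.3)"
```

```text
4.85 [ 0.5406 -0.0981  0.0827] [-1.80e+02 -1.10e-01  5.51e+00] F [-0.7  0.4 -0.2] w 0.0215 j [ 10.1  16.7 -25.9   0.  -47.2  85.4]
shift [-0.0014  0.0012  0.0197] rot [-0.0001 -0.0019  0.0037] len 0.02 deg 0.2
```

Request:
{"op": "step_arm", "data": {"increments": [[[0, 0, 0], [0, 0, 0], 1]]}}

```text
time_s: 4.95
tcp_pos: [0.5404, -0.0983, 0.0824]
eef_rot: [-180.0, -0.1, 5.5]
contact_force: [0.1, -0.2, -1.8]
gripper_width: 0.0219
```

Request:
{"op": "step_arm", "data": {"increments": [[[0, 0, 0], [0, 0, 0], 1]]}}

```text
time_s: 5.05
tcp_pos: [0.5402, -0.0985, 0.0821]
eef_rot: [-180.0, -0.1, 5.5]
contact_force: [-0.4, -0.5, -0.9]
gripper_width: 0.0221
```

Request:
{"op": "step_arm", "data": {"increments": [[[0, 0, 0], [0, 0, 0], 1]]}}

```text
time_s: 5.15
tcp_pos: [0.54, -0.0986, 0.0818]
eef_rot: [-180.0, -0.0, 5.5]
contact_force: [0.8, 0.1, 0.2]
gripper_width: 0.0222
```

Request:
{"op": "step_arm", "data": {"increments": [[[0, 0.0005, 0.005], [0, 0, 0.003], 1], [[0, 0.0005, 0.01], [0, 0, 0.003], 1], [[0, 0.0005, 0.013], [0, 0, 0.003], 1], [[0, 0.0005, 0.016], [0, 0, 0.003], 1], [[0, 0.0005, 0.018], [0, 0, 0.003], 1], [[0, 0.0005, 0.0185], [0, 0, 0.003], 1], [[0, 0.0005, 0.0185], [0, 0, 0.003], 1], [[0, 0.0005, 0.0185], [0, 0, 0.003], 1]]}}

```text
time_s: 5.95
tcp_pos: [0.5401, -0.099, 0.0632]
eef_rot: [180.0, -0.0, 5.3]
contact_force: [0.5, -0.0, -0.3]
gripper_width: 0.0215
```

```bash
cat >> h.py <<'E'
N=[(.5258,.0442),(.5325,-.0276),(.539,-.0995)]
def overlay(name,win,board=None,sc=6,base=None):
    S=cap('side'); x0,y0,x1,y1=win
    big=cv2.resize(S[0][y0:y1,x0:x1],None,fx=sc,fy=sc,interpolation=cv2.INTER_CUBIC)[:,:,::-1].copy()
    def rect(c,yaw,z,col):
        e=np.array([np.cos(yaw),np.sin(yaw)]);f=np.array([-e[1],e[0]])
        for a in(-.033,.033):
            for b in(-.025,.025):
                q=np.array(c)+a*e+b*f; u=(proj([q[0],q[1],z],S)-[x0,y0]+.5)*sc; cv2.circle(big,tuple(int(v) for v in u),2,col,-1)
    for n in N: rect(n,np.radians(5.3),.054,(255,0,255))
    if board: 
        s=r.get_state();p=s['tcp_pos']; rect(p[:2],np.radians(s['eef_rot'][2]),p[2]-.008,(0,0,255))
    cv2.imwrite(f'pics/{name}.png',big)
E
python3 -c "
from h import *
st(); overlay('s5',(310,210,410,310),True)"
```

```text
5.95 [ 0.5401 -0.099   0.0632] [ 1.80e+02 -1.00e-02  5.31e+00] F [ 0.5 -0.  -0.3] w 0.0215 j [ 10.1  18.2 -27.    0.  -44.8  85.3]
```

View pics/s5.png

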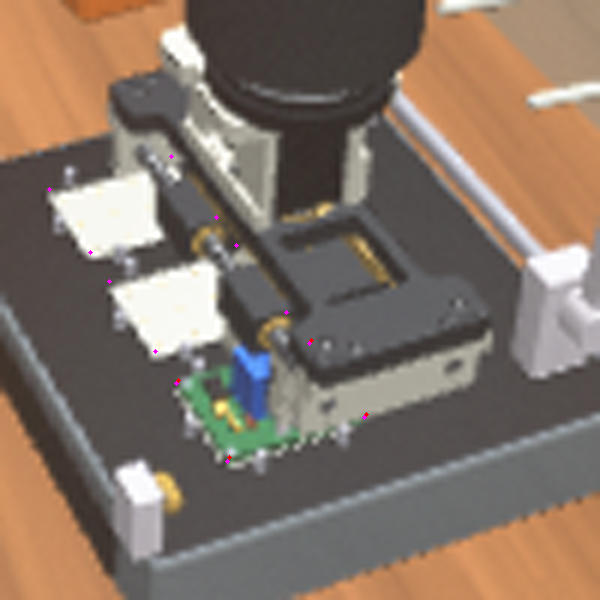

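The board lies between the pins. I'll lower 1 mm more, release and lift.

Request:
{"op": "step_arm", "data": {"increments": [[[0, 0, 0.001], [0, 0, 0], 1], [[0, 0, 0.001], [0, 0, 0], 1], [[0, 0, 0.001], [0, 0, 0], 0.5], [[0, 0, 0.001], [0, 0, 0], 0.5], [[0, 0, 0.001], [0, 0, 0], 0.5], [[0, 0, 0.001], [0, 0, 0], 0.5], [[0, 0, -0.015], [0, 0, 0], 0.4], [[0, 0, -0.05], [0, 0, 0], 0.2], [[0, 0, -0.09], [0, 0, 0], 0.2], [[0, 0, -0.09], [0, 0, 0], 0.2]]}}

```text
time_s: 7.0
tcp_pos: [0.5434, -0.099, 0.1587]
eef_rot: [179.9, -0.5, 5.4]
contact_force: [-0.5, 0.2, 0.3]
gripper_width: 0.0682
```

```bash
python3 -c "
from h import *
np.set_printoptions(precision=4,suppress=True)
st(); overlay('s6',(310,210,410,310))
T=cap('top')
for b in board_pose(T): print(b)
S=cap('side')
for b in blobs(S[0],(100,120,80),(125,255,255),(240,180,330,250),10): print('side blue',b[:3],ray(b[:2],S,.017))
go(.4995,.326,.15,-28)"
```

```text
7.0 [ 0.5434 -0.099   0.1587] [179.95  -0.53   5.38] F [-0.5  0.2  0.3] w 0.0682 j [ 10.1  11.9 -20.9   0.1 -56.7  85.3]
(array([0.4992, 0.3262]), array([0.522, 0.314]), np.float64(-28.177333259465296), array([0.4995, 0.326 ]), 1167.5, [(np.float64(0.03), 666.5), (np.float64(0.142), 697.5)])
side blue (297.6217228464419, 203.26217228464418, 44.5) [0.4995 0.3281 0.017 ]
shift [-0.0008 -0.4268  0.0032] rot [-0.0005 -0.0003  0.5812] len 0.427 deg 33.3
```

View pics/s6.png

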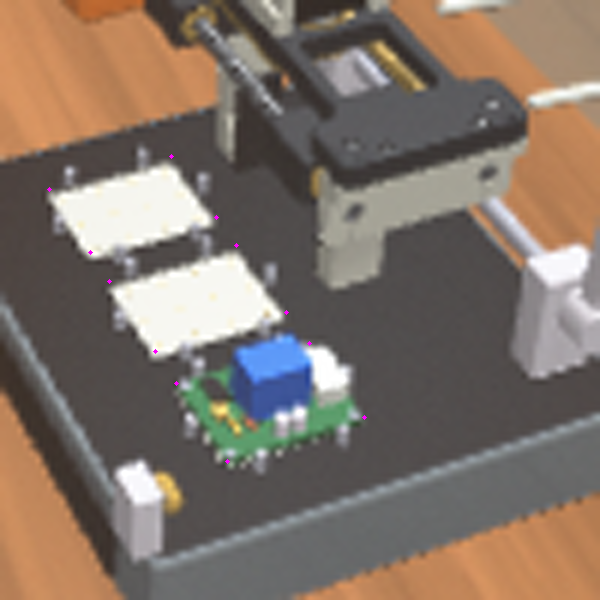

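The first board is seated flat in nest 2 with its connector towards the hinge. Next is the second board at top (240,214), which hasn't moved.

Request:
{"op": "step_arm", "data": {"increments": [[[0, -0.03, 0], [0, 0, 0.04], 0.2], [[0, -0.075, 0], [0, 0, 0.1], 0.2], [[0, -0.12, 0], [0, 0, 0.17], 0.2], [[0, -0.165, 0], [0, 0, 0.24], 0.2], [[0, -0.21, 0], [0, 0, 0.3], 0.2], [[0, -0.255, 0], [0, 0, 0.36], 0.2], [[0, -0.3, 0], [0, 0, 0.42], 0.2], [[0, -0.345, 0.001], [0, 0, 0.48], 0.2], [[0, -0.39, 0.002], [0, 0, 0.54], 0.2], [[-0.001, -0.427, 0.003], [0, 0, 0.581], 0.2]]}}

```text
time_s: 8.15
tcp_pos: [0.4984, 0.3279, 0.1484]
eef_rot: [179.9, 0.0, -28.1]
contact_force: [0.6, -0.3, 0.0]
gripper_width: 0.0701
```

Request:
{"op": "step_arm", "data": {"increments": [[[0, 0, 0.03], [0, 0, 0], 0.2], [[0, 0, 0.06], [0, 0, 0], 0.2], [[0, 0, 0.07], [0, 0, 0], 0.2], [[0, 0, 0.07], [0, 0, 0], 0.2], [[0, 0, 0.07], [0, 0, 0], 0.2], [[0, 0, 0.07], [0, 0, 0], 0.2]]}}

```text
time_s: 8.75
tcp_pos: [0.5003, 0.3265, 0.0815]
eef_rot: [-179.9, -0.0, -28.0]
contact_force: [0.4, -1.0, -0.7]
gripper_width: 0.0701
```

```bash
python3 -c "
from h import *
np.set_printoptions(precision=4,suppress=True)
S=cap('side')
st()
for b in blobs(S[0],(100,120,80),(125,255,255),(240,180,330,250),10): print('side blue',b[:3],ray(b[:2],S,.017))
go(.4995,.326,.012,-28)"
```

```text
8.8 [0.5002 0.3265 0.0815] [-179.87   -0.04  -27.99] F [ 0.8 -0.4  0.3] w 0.0701 j [ 51.9  20.7 -19.9   0.  -49.2  10.1]
side blue (297.48689138576776, 203.10486891385767, 44.5) [0.4993 0.3292 0.017 ]
shift [-0.0004  0.0009  0.0695] rot [-0.0022 -0.0006  0.0001] len 0.07 deg 0.1
```

Request:
{"op": "step_arm", "data": {"increments": [[[0, 0, 0.03], [0, 0, 0], 0.2], [[0, 0, 0.055], [0, 0, 0], 0.2], [[0, 0, 0.069], [0, 0, 0], 0.2], [[0, 0, 0.069], [0, 0, 0], 0.2], [[0, 0, 0.069], [0, 0, 0], 0.6], [[0, 0, 0.069], [0, 0, 0], 1], [[0, 0, 0.069], [0, 0, 0], 1], [[0, 0, 0.069], [0, 0, 0], 1], [[0, 0, 0.069], [0, 0, 0], 1], [[0, 0, 0.069], [0, 0, 0], 1]], "force": 25}}

```text
time_s: 9.8
tcp_pos: [0.4995, 0.3261, 0.0113]
eef_rot: [-180.0, -0.0, -28.0]
contact_force: [-0.6, -0.7, -0.7]
gripper_width: 0.0276
```

Request:
{"op": "step_arm", "data": {"increments": [[[0, 0, 0], [0, 0, 0], 1], [[0, 0, -0.02], [0, 0, 0], 1], [[0, 0, -0.05], [0, 0, 0], 1], [[0, 0, -0.09], [0, 0, 0], 1], [[0, 0, -0.13], [0, 0, 0], 1], [[0, 0, -0.13], [0, 0, 0], 1], [[0, 0, -0.13], [0, 0, 0], 1]]}}

```text
time_s: 10.5
tcp_pos: [0.4996, 0.3264, 0.142]
eef_rot: [-179.9, -0.0, -28.0]
contact_force: [-0.6, -0.7, -1.7]
gripper_width: 0.0217
```

```bash
python3 -c "
from h import *
st(); go(.526,.0442,.145,5.3)"
```

```text
10.5 [0.4996 0.3264 0.142 ] [-179.87   -0.    -27.99] F [-0.6 -0.7 -1.7] w 0.0217 j [ 51.9  17.  -16.2  -0.  -56.7  10.1]
shift [ 0.1558  0.2368 -0.0035] rot [-0.0022 -0.0007 -0.581 ] len 0.283 deg 33.3
```

Request:
{"op": "step_arm", "data": {"increments": [[[0.014, 0.021, 0], [0, 0, -0.05], 1], [[0.034, 0.052, 0], [0, 0, -0.13], 1], [[0.057, 0.087, 0], [0, 0, -0.21], 1], [[0.08, 0.122, 0], [0, 0, -0.3], 1], [[0.103, 0.157, 0], [0, 0, -0.385], 1], [[0.126, 0.192, 0], [0, 0, -0.47], 1], [[0.145, 0.22, 0], [0, 0, -0.54], 1], [[0.156, 0.237, 0], [0, 0, -0.581], 1], [[0.156, 0.237, 0], [0, 0, -0.581], 1], [[0.156, 0.237, 0], [0, 0, -0.581], 1]]}}

```text
time_s: 11.5
tcp_pos: [0.5253, 0.043, 0.1398]
eef_rot: [180.0, 0.1, 5.2]
contact_force: [0.8, 0.3, -0.6]
gripper_width: 0.0218
```

Request:
{"op": "step_arm", "data": {"increments": [[[0, 0, 0.02], [0, 0, 0], 1], [[0, 0, 0.045], [0, 0, 0], 1], [[0, 0, 0.06], [0, 0, 0], 1], [[0, 0, 0.06], [0, 0, 0], 1], [[0, 0, 0.06], [0, 0, 0], 1], [[0, 0, 0.06], [0, 0, 0], 1], [[0, 0, 0.06], [0, 0, 0], 1], [[0, 0, 0.06], [0, 0, 0], 1], [[0, 0, 0.06], [0, 0, 0], 1]]}}

```text
time_s: 12.4
tcp_pos: [0.5262, 0.0437, 0.0816]
eef_rot: [-180.0, -0.1, 5.3]
contact_force: [0.5, 0.0, -1.7]
gripper_width: 0.0219
```

```bash
python3 -c "
from h import *
st(); go(.526,.0442,.0625,5.3);overlay('s7',(300,195,400,295),True)"
```

```text
12.4 [0.5262 0.0437 0.0816] [-1.7998e+02 -5.0000e-02  5.3000e+00] F [ 0.5  0.  -1.7] w 0.0219 j [ 26.   15.1 -28.6   0.  -46.3  69.3]
shift [-0.0002 -0.0006  0.0191] rot [-0.0003 -0.0009  0.0001] len 0.019 deg 0.1
```

View pics/s7.png

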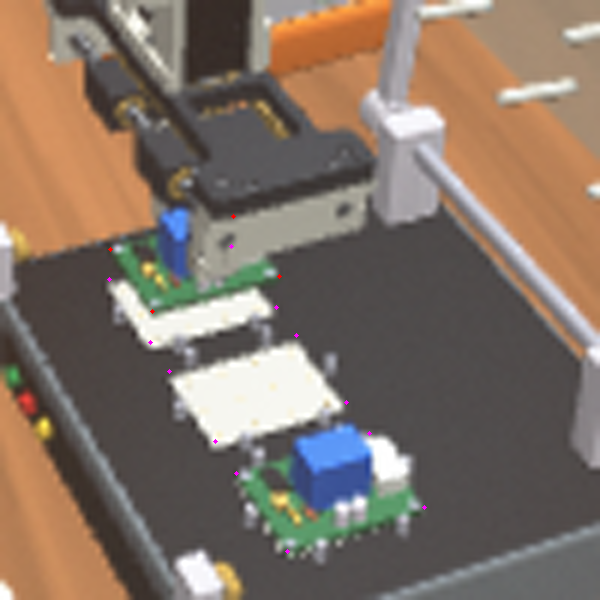

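Request:
{"op": "step_arm", "data": {"increments": [[[0, -0.0005, 0.006], [0, 0, 0], 1], [[0, -0.0005, 0.011], [0, 0, 0], 1], [[0, -0.0005, 0.015], [0, 0, 0], 1], [[0, -0.0005, 0.017], [0, 0, 0], 1], [[0, -0.0005, 0.018], [0, 0, 0], 1], [[0, -0.0005, 0.0185], [0, 0, 0], 1], [[0, -0.0005, 0.019], [0, 0, 0], 1], [[0, -0.0005, 0.019], [0, 0, 0], 1], [[0, -0.0005, 0.019], [0, 0, 0], 1]]}}

```text
time_s: 13.35
tcp_pos: [0.526, 0.0441, 0.0622]
eef_rot: [-180.0, -0.0, 5.3]
contact_force: [0.9, -0.0, -1.6]
gripper_width: 0.0219
```

Request:
{"op": "step_arm", "data": {"increments": [[[0, 0, 0], [0, 0, 0], 1], [[0, 0, 0], [0, 0, 0], 0.5], [[0, 0, 0], [0, 0, 0], 0.5], [[0, 0, 0], [0, 0, 0], 0.5], [[0, 0, 0], [0, 0, 0], 0.5], [[0, 0, -0.02], [0, 0, 0], 0.4], [[0, 0, -0.05], [0, 0, 0], 0.2], [[0, 0, -0.1], [0, 0, 0], 0.2], [[0, 0, -0.15], [0, 0, 0], 0.3], [[0, 0, -0.19], [0, 0, 0], 0.3]]}}

```text
time_s: 14.35
tcp_pos: [0.5263, 0.044, 0.2553]
eef_rot: [-180.0, -0.1, 5.3]
contact_force: [0.9, 1.2, -0.3]
gripper_width: 0.0619
```

```bash
python3 -c "
from h import *
st(); overlay('s8',(300,195,400,295))
T=cap('top');cv2.imwrite('pics/t8.png',T[0][:,:,::-1])"
```

```text
14.35 [0.5263 0.044  0.2553] [-1.7998e+02 -1.4000e-01  5.3200e+00] F [ 0.9  1.2 -0.3] w 0.0619 j [ 26.1   5.5 -15.3   0.  -69.1  69.2]
```

View pics/s8.png

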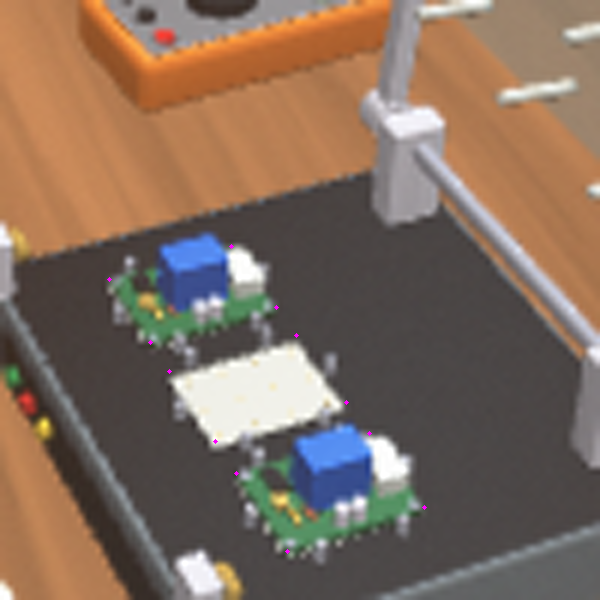

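View pics/t8.png

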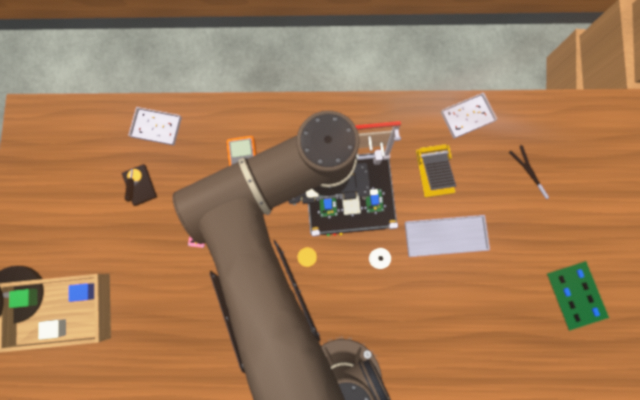

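Both boards are seated and the bin holds only plain blocks. Next I'll locate the bar ends in both views.

```bash
python3 -c "
from h import *
np.set_printoptions(precision=4,suppress=True)
t=cv2.imread('pics/top0.png')[:,:,::-1];s=cv2.imread('pics/side0.png')[:,:,::-1]
T=cap('top');S=cap('side')
def ends(im,roi):
    b=max(blobs(im,(0,130,90),(9,255,255),roi,50,3),key=lambda b:b[2]); c=b[4].reshape(-1,2).astype(float)
    m=c.mean(0); d=np.linalg.svd(c-m)[2][0]; q=(c-m)@d; e=[m+d*(q.min()),m+d*(q.max())]; return sorted(e,key=lambda p:p[0])
et=ends(t,(295,115,410,140));es=ends(s,(350,130,450,200)); print(et,es)
P=[tri(a,T,b,S) for a,b in zip(et,es)]; print(P,np.mean(P,0),np.linalg.norm(P[0]-P[1]), np.degrees(np.arctan2(-(P[0]-P[1])[0],(P[0]-P[1])[1])))
st(); go(.676,-.0142,.36,-84.7)"
```

```text
[array([300.826, 132.185]), array([400.1593, 122.6611])] [array([374.525, 145.343]), array([432.4814, 191.6491])]
[array([0.6696, 0.1119, 0.3161]), array([ 0.6965, -0.1399,  0.3111])] [ 0.683  -0.014   0.3136] 0.2532982956738029 6.0863738367068505
14.55 [0.5262 0.0443 0.2531] [-179.93   -0.13    5.3 ] F [-0.6  0.3 -1.2] w 0.0614 j [ 26.1   5.6 -15.5  -0.  -68.8  69.2]
shift [ 0.144   0.072  -0.1067] rot [-0.0027 -0.0009  1.5708] len 0.193 deg 90.0
```

Request:
{"op": "step_arm", "data": {"increments": [[[0, 0, -0.03], [0, 0, 0.12], 0], [[0, 0, -0.07], [0, 0, 0.26], 0], [[0.01, 0.005, -0.11], [0, 0, 0.4], 0], [[0.03, 0.015, -0.12], [0, 0, 0.54], 0], [[0.05, 0.025, -0.12], [0, 0, 0.68], 0], [[0.07, 0.035, -0.12], [0, 0, 0.82], 0], [[0.09, 0.045, -0.12], [0, 0, 0.96], 0], [[0.11, 0.055, -0.12], [0, 0, 1.1], 0], [[0.13, 0.065, -0.12], [0, 0, 1.24], 0], [[0.147, 0.072, -0.12], [0, 0, 1.38], 0]]}}

```text
time_s: 15.55
tcp_pos: [0.6796, -0.0145, 0.3694]
eef_rot: [179.8, 0.0, -74.1]
contact_force: [0.3, 0.5, 0.1]
gripper_width: 0.0878
```

```bash
python3 -c "
from h import *
st(); go(.68,-.0142,.37,-84.7)"
```

```text
15.55 [ 0.6796 -0.0145  0.3694] [ 1.7978e+02  3.0000e-02 -7.4110e+01] F [0.3 0.5 0.1] w 0.0878 j [ 15.2  18.5  15.8  -0.  -87.5   0.7]
shift [-0.0002 -0.0004 -0.0006] rot [3.900e-03 1.000e-04 1.849e-01] len 0.001 deg 10.6
```

Request:
{"op": "step_arm", "data": {"increments": [[[0, 0, 0], [0, 0, 0.1], 0], [[0, 0, 0], [0, 0, 0.185], 0], [[0, 0, 0], [0, 0, 0.185], 0], [[0, 0, 0], [0, 0, 0.185], 0], [[0, 0, 0], [0, 0, 0.185], 0]]}}

```text
time_s: 16.05
tcp_pos: [0.6788, -0.0139, 0.3714]
eef_rot: [179.9, -0.0, -84.2]
contact_force: [1.1, -0.2, -0.0]
gripper_width: 0.0876
```

```bash
python3 -c "
from h import *
st(); go(.68,-.0142,.295,-84.7)
S=cap('side');cv2.imwrite('pics/s9.png',cv2.resize(S[0][60:280,300:480],None,fx=3,fy=2.7,interpolation=cv2.INTER_CUBIC)[:,:,::-1])
"
```

```text
16.05 [ 0.6788 -0.0139  0.3714] [179.95  -0.   -84.24] F [ 1.1 -0.2 -0. ] w 0.0876 j [ 15.2  18.3  15.7  -0.  -87.5  -9.5]
shift [ 0.0004 -0.0012  0.0764] rot [ 0.0009 -0.      0.008 ] len 0.076 deg 0.5
```

View pics/s9.png

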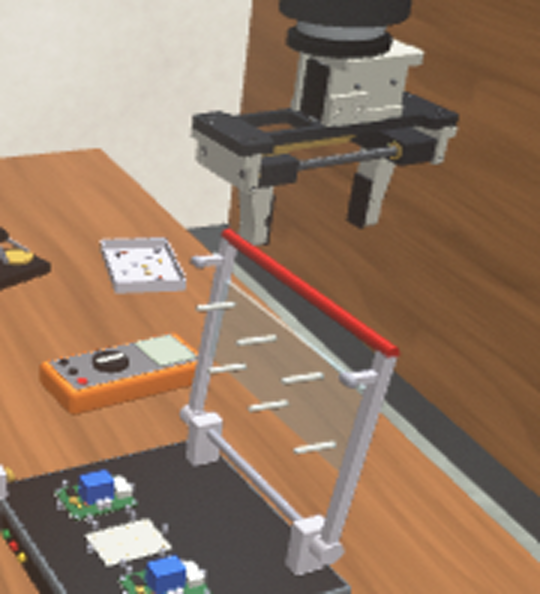

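The open fingers straddle the bar line from above. I'll lower and pinch the bar gently.

Request:
{"op": "step_arm", "data": {"increments": [[[0, -0.0005, 0.03], [0, 0, 0.008], 0], [[0, -0.001, 0.06], [0, 0, 0.008], 0], [[0, -0.001, 0.076], [0, 0, 0.008], 0], [[0, -0.001, 0.076], [0, 0, 0.008], 0], [[0, -0.001, 0.076], [0, 0, 0.008], 0], [[0, -0.001, 0.076], [0, 0, 0.008], 1], [[0, -0.001, 0.076], [0, 0, 0.008], 1], [[0, -0.001, 0.076], [0, 0, 0.008], 1], [[0, -0.001, 0.076], [0, 0, 0.008], 1], [[0, -0.001, 0.076], [0, 0, 0.008], 1]], "force": 10}}

```text
time_s: 17.1
tcp_pos: [0.6801, -0.0139, 0.2963]
eef_rot: [-180.0, 0.0, -84.8]
contact_force: [0.1, -1.6, -0.3]
gripper_width: 0.0531
```

Request:
{"op": "step_arm", "data": {"increments": [[[0, 0, 0], [0, 0, 0], 1], [[0, 0, 0], [0, 0, 0], 1], [[0, 0, 0], [0, 0, 0], 1], [[0, 0, 0], [0, 0, 0], 1], [[0, 0, 0], [0, 0, 0], 1]]}}

```text
time_s: 17.6
tcp_pos: [0.6801, -0.0139, 0.296]
eef_rot: [-180.0, -0.0, -84.8]
contact_force: [4.2, 1.0, -0.3]
gripper_width: 0.0134
```

```bash
python3 -c "
from h import *
st()
S=cap('side');cv2.imwrite('pics/s10.png',cv2.resize(S[0][60:280,300:480],None,fx=3,fy=2.7,interpolation=cv2.INTER_CUBIC)[:,:,::-1])
"
```

```text
17.6 [ 0.6801 -0.0139  0.296 ] [-180.     -0.    -84.81] F [ 4.2  1.  -0.3] w 0.0134 j [ 15.2  19.3   7.7   0.  -78.5 -10. ]
```

View pics/s10.png

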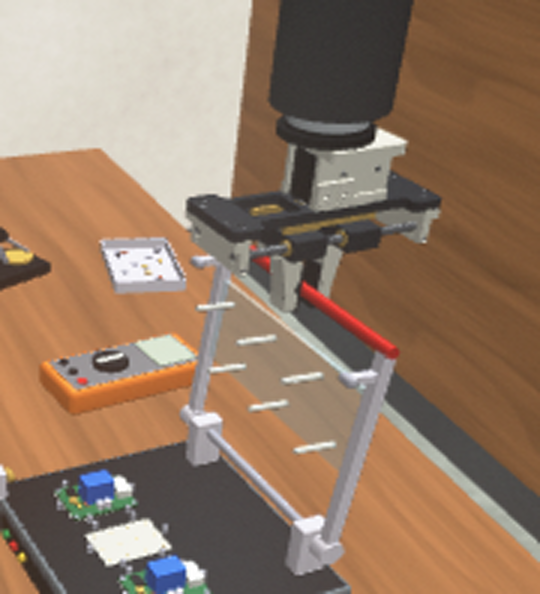

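```bash
python3 -c "
import numpy as np
for i in range(0,33):
    th=.05*i+ (0 if i else 0); a=np.radians(5)
    print(i,round(th,2),round(.22*(np.sin(th-a)+np.sin(a)),3),round(.22*(np.cos(a)-np.cos(th-a)),3))
"
```

```text
0 0.0 0.0 0.0
1 0.05 0.011 -0.001
2 0.1 0.022 -0.001
3 0.15 0.033 -0.0
4 0.2 0.044 0.001
5 0.25 0.055 0.002
6 0.3 0.066 0.004
7 0.35 0.076 0.007
8 0.4 0.087 0.01
9 0.45 0.097 0.013
10 0.5 0.107 0.018
11 0.55 0.117 0.022
12 0.6 0.127 0.027
13 0.65 0.137 0.033
14 0.7 0.146 0.039
15 0.75 0.155 0.046
16 0.8 0.163 0.053
17 0.85 0.171 0.06
18 0.9 0.179 0.068
19 0.95 0.186 0.076
20 1.0 0.193 0.085
21 1.05 0.2 0.093
22 1.1 0.206 0.103
23 1.15 0.211 0.112
24 1.2 0.216 0.122
25 1.25 0.221 0.132
26 1.3 0.225 0.142
27 1.35 0.229 0.152
28 1.4 0.232 0.163
29 1.45 0.234 0.174
30 1.5 0.236 0.185
31 1.55 0.238 0.195
32 1.6 0.239 0.206
```

Request:
{"op": "step_arm", "data": {"increments": [[[0, 0.0035, 0], [0, 0, 0], 1], [[0, 0.0145, -0.001], [0, 0, 0], 1], [[0, 0.0255, -0.001], [0, 0, 0], 1], [[0, 0.0365, 0], [0, 0, 0], 1], [[0, 0.0475, 0.001], [0, 0, 0], 1], [[0, 0.0585, 0.002], [0, 0, 0], 1], [[0, 0.0695, 0.004], [0, 0, 0], 1], [[0, 0.0795, 0.007], [0, 0, 0], 1], [[0, 0.0905, 0.01], [0, 0, 0], 1], [[0, 0.0905, 0.01], [0, 0, 0], 1]], "force": 40}}

```text
time_s: 18.65
tcp_pos: [0.5881, -0.0222, 0.2859]
eef_rot: [179.9, 0.0, -84.8]
contact_force: [3.7, 1.4, 3.5]
gripper_width: 0.0108
```

```bash
python3 -c "
from h import *
st()
S=cap('side');cv2.imwrite('pics/s11.png',cv2.resize(S[0][60:280,300:480],None,fx=3,fy=2.7,interpolation=cv2.INTER_CUBIC)[:,:,::-1])
"
```

```text
18.65 [ 0.5881 -0.0222  0.2859] [ 1.7994e+02  1.0000e-02 -8.4810e+01] F [3.7 1.4 3.5] w 0.0108 j [ 16.8  10.6  -5.2  -0.  -74.3 -11.6]
```

View pics/s11.png

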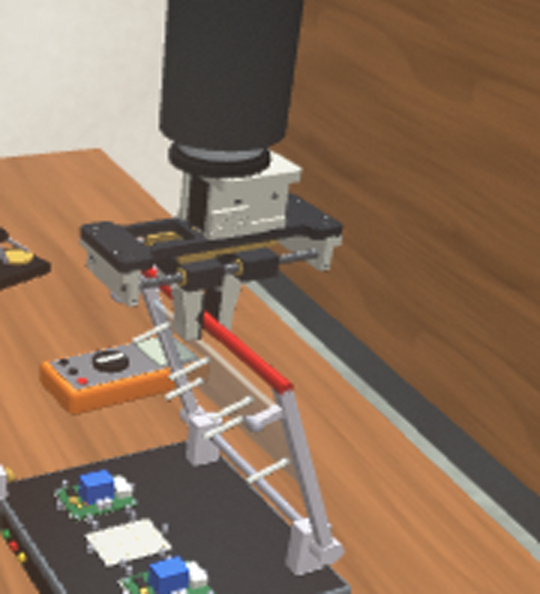

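Request:
{"op": "step_arm", "data": {"increments": [[[0, 0.01, 0.003], [0, 0, 0], 1], [[0, 0.02, 0.008], [0, 0, 0], 1], [[0, 0.03, 0.012], [0, 0, 0], 1], [[0, 0.04, 0.017], [0, 0, 0], 1], [[0, 0.05, 0.023], [0, 0, 0], 1], [[0, 0.059, 0.029], [0, 0, 0], 1], [[0, 0.068, 0.036], [0, 0, 0], 1], [[0, 0.076, 0.043], [0, 0, 0], 1], [[0, 0.084, 0.05], [0, 0, 0], 1], [[0, 0.092, 0.058], [0, 0, 0], 1]]}}

```text
time_s: 19.7
tcp_pos: [0.4983, -0.0304, 0.2277]
eef_rot: [-179.9, -0.0, -84.8]
contact_force: [7.3, -0.1, -1.0]
gripper_width: 0.0107
```

Request:
{"op": "step_arm", "data": {"increments": [[[0, 0.007, 0.008], [0, 0, 0], 1], [[0, 0.014, 0.017], [0, 0, 0], 1], [[0, 0.021, 0.025], [0, 0, 0], 1], [[0, 0.027, 0.035], [0, 0, 0], 1], [[0, 0.032, 0.044], [0, 0, 0], 1], [[0, 0.037, 0.054], [0, 0, 0], 1], [[0, 0.042, 0.064], [0, 0, 0], 1], [[0, 0.046, 0.074], [0, 0, 0], 1], [[0, 0.046, 0.074], [0, 0, 0], 1], [[0, 0.046, 0.074], [0, 0, 0], 1]]}}

```text
time_s: 20.7
tcp_pos: [0.4539, -0.0344, 0.1543]
eef_rot: [-179.8, -0.0, -84.8]
contact_force: [9.3, -0.9, 0.4]
gripper_width: 0.0106
```

```bash
python3 -c "
from h import *
st()
S=cap('side');cv2.imwrite('pics/s12.png',cv2.resize(S[0][100:320,270:450],None,fx=3,fy=2.7,interpolation=cv2.INTER_CUBIC)[:,:,::-1])
"
```

```text
20.7 [ 0.4539 -0.0344  0.1543] [-1.7982e+02 -2.0000e-02 -8.4770e+01] F [ 9.3 -0.9  0.4] w 0.0106 j [ 20.6   3.1 -32.1   0.1 -54.6 -15.5]
```

View pics/s12.png

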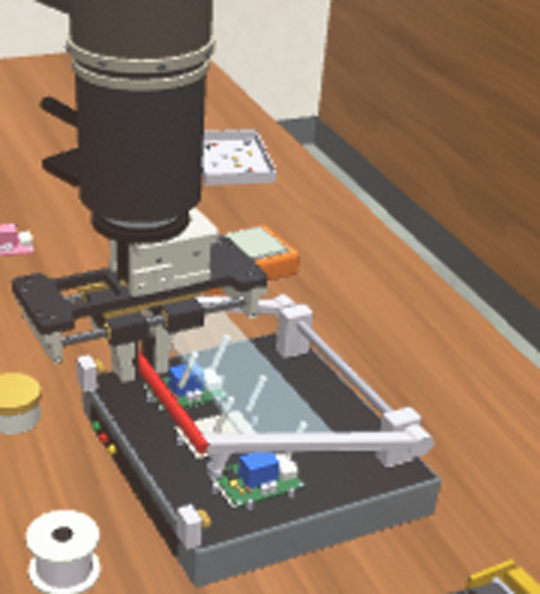

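Request:
{"op": "step_arm", "data": {"increments": [[[0, 0.002, 0.01], [0, 0, 0], 1], [[0, 0.004, 0.021], [0, 0, 0], 1], [[0, 0.006, 0.032], [0, 0, 0], 1], [[0, 0.008, 0.043], [0, 0, 0], 1], [[0, 0.01, 0.053], [0, 0, 0], 1], [[0, 0.01, 0.053], [0, 0, 0], 1], [[0, 0.01, 0.053], [0, 0, 0], 1]]}}

```text
time_s: 21.45
tcp_pos: [0.4429, -0.0354, 0.1007]
eef_rot: [-180.0, -0.0, -84.8]
contact_force: [4.1, 0.6, 2.3]
gripper_width: 0.0106
```

```bash
python3 -c "
from h import *
st()"
```

```text
21.45 [ 0.4429 -0.0354  0.1007] [-1.7996e+02 -1.0000e-02 -8.4790e+01] F [4.1 0.6 2.3] w 0.0106 j [ 21.    6.1 -37.3   0.  -46.6 -15.8]
```

Request:
{"op": "step_arm", "data": {"increments": [[[0, 0.0005, 0.005], [0, 0, 0], 1], [[0, 0.001, 0.01], [0, 0, 0], 1], [[0, 0.001, 0.015], [0, 0, 0], 1], [[0, 0.001, 0.018], [0, 0, 0], 1], [[0, 0.001, 0.021], [0, 0, 0], 1], [[0, 0.001, 0.023], [0, 0, 0], 1], [[0, 0.001, 0.025], [0, 0, 0], 1], [[0, 0.001, 0.026], [0, 0, 0], 1], [[0, 0.001, 0.026], [0, 0, 0], 1], [[0, 0.001, 0.026], [0, 0, 0], 1]]}}

```text
time_s: 22.45
tcp_pos: [0.4423, -0.0357, 0.0772]
eef_rot: [-179.9, -0.0, -84.7]
contact_force: [-5.3, 1.8, 35.6]
gripper_width: 0.0103
```

```bash
python3 -c "
from h import *
st()
S=cap('side');cv2.imwrite('pics/s13.png',cv2.resize(S[0][150:330,270:450],None,fx=3,fy=3,interpolation=cv2.INTER_CUBIC)[:,:,::-1])
"
```

```text
22.45 [ 0.4423 -0.0357  0.0772] [-1.7989e+02 -5.0000e-02 -8.4730e+01] F [-5.3  1.8 35.6] w 0.0103 j [ 21.1   8.  -39.1   0.1 -42.8 -15.9]
```

View pics/s13.png

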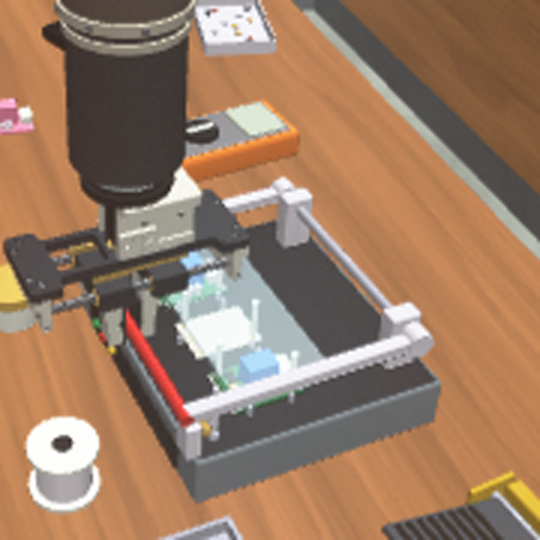

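Request:
{"op": "step_arm", "data": {"increments": [[[0, 0, -0.001], [0, 0, 0], 1], [[0, 0, -0.001], [0, 0, 0], 1], [[0, 0, -0.001], [0, 0, 0], 0.75], [[0, 0, -0.001], [0, 0, 0], 0.75], [[0, 0, -0.001], [0, 0, 0], 0.75], [[0, 0, -0.015], [0, 0, 0], 0.75], [[0, 0, -0.04], [0, 0, 0], 0.75], [[0, 0, -0.08], [0, 0, 0], 0.75], [[0, 0, -0.12], [0, 0, 0], 0.75], [[0, 0, -0.14], [0, 0, 0], 0.9]]}}

```text
time_s: 23.5
tcp_pos: [0.4417, -0.0356, 0.2174]
eef_rot: [-179.9, 0.0, -84.8]
contact_force: [0.8, -0.5, 0.0]
gripper_width: 0.0182
```

```bash
python3 -c "
from h import *
st()
S=cap('side');cv2.imwrite('pics/s14.png',cv2.resize(S[0][150:330,270:450],None,fx=3,fy=3,interpolation=cv2.INTER_CUBIC)[:,:,::-1])
go(.6045,-.311,.15,5.3)
f=np.radians(5.3)
print(proj([.657-.22*np.cos(f)-.0,-.016-.22*np.sin(f),.095],S), [proj([.438+np.sin(f)*.125*k,-.0365-np.cos(f)*.125*k,.095],S) for k in(-1,1)])
for b in blobs(S[0],(0,150,90),(9,255,255),(290,200,350,310),20): print(b[:4])
"
```

```text
23.5 [ 0.4417 -0.0356  0.2174] [-179.91    0.    -84.81] F [ 0.8 -0.5  0. ] w 0.0182 j [ 21.1  -1.6 -27.8   0.  -63.7 -15.9]
shift [ 0.2891 -0.1356  0.0701] rot [-0.0038 -0.0036 -1.5723] len 0.327 deg 90.1
[310.4773505  256.77406186] [array([294.18953476, 229.64755091]), array([330.28430716, 289.69641432])]
(313.9848797250859, 259.10446735395186, 242.5, ((313.6679382324219, 258.3985900878906), (71.34413146972656, 4.65403938293457), 58.861026763916016))
```

View pics/s14.png

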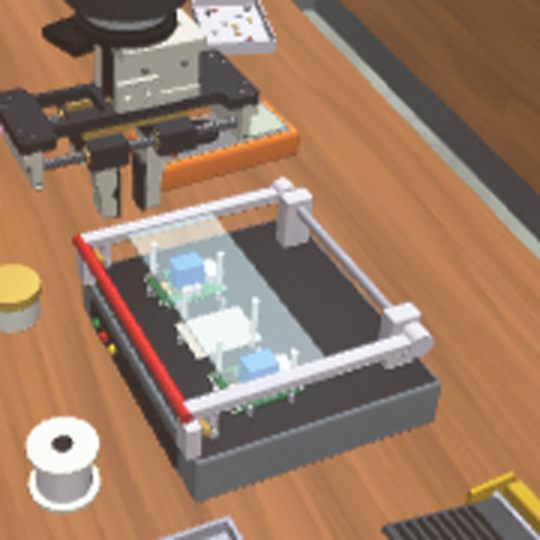

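```bash
python3 -c "
from h import *
go(.6045,-.311,.12,8.5)"
```

```text
shift [ 0.2891 -0.1355  0.1001] rot [-0.0037 -0.0037 -1.6281] len 0.335 deg 93.3
```

Request:
{"op": "step_arm", "data": {"increments": [[[0.02, -0.01, 0], [0, 0, -0.12], 1], [[0.05, -0.025, 0], [0, 0, -0.26], 1], [[0.085, -0.04, 0], [0, 0, -0.4], 1], [[0.12, -0.056, 0], [0, 0, -0.54], 1], [[0.155, -0.073, 0], [0, 0, -0.68], 1], [[0.19, -0.089, 0], [0, 0, -0.82], 1], [[0.22, -0.103, 0], [0, 0, -0.96], 1], [[0.25, -0.117, 0], [0, 0, -1.1], 1], [[0.275, -0.129, 0], [0, 0, -1.24], 1], [[0.289, -0.135, 0], [0, 0, -1.38], 1]]}}

```text
time_s: 24.55
tcp_pos: [0.6017, -0.3127, 0.2123]
eef_rot: [-180.0, 0.2, -5.5]
contact_force: [0.0, 0.3, -0.3]
gripper_width: 0.0004
```

```bash
python3 -c "
from h import *
st();go(.6045,-.311,.08,8.5)"
```

```text
24.55 [ 0.6017 -0.3127  0.2123] [-179.96    0.24   -5.5 ] F [ 0.   0.3 -0.3] w 0.0004 j [-11.   21.5   0.2  -0.  -69.   95.5]
shift [ 0.0032 -0.0019  0.1323] rot [-0.0012  0.004  -0.2444] len 0.132 deg 14.0
```

Request:
{"op": "step_arm", "data": {"increments": [[[0.001, 0, 0.03], [0, 0, -0.12], 1], [[0.001, 0, 0.07], [0, 0, -0.244], 1], [[0.001, 0, 0.11], [0, 0, -0.244], 1], [[0.001, 0, 0.132], [0, 0, -0.244], 1], [[0.001, 0, 0.132], [0, 0, -0.244], 1], [[0.001, 0, 0.132], [0, 0, -0.244], 1], [[0.001, 0, 0.132], [0, 0, -0.244], 1]]}}

```text
time_s: 25.25
tcp_pos: [0.6039, -0.3116, 0.0845]
eef_rot: [179.9, -0.1, 8.3]
contact_force: [-0.5, -0.0, 0.3]
gripper_width: 0.0005
```

```bash
python3 -c "
from h import *
st();go(.6045,-.311,.05,8.5)
S=cap('side');cv2.imwrite('pics/s15.png',cv2.resize(S[0][200:400,340:540],None,fx=3,fy=3,interpolation=cv2.INTER_CUBIC)[:,:,::-1])
"
```

```text
25.25 [ 0.6039 -0.3116  0.0845] [ 1.7995e+02 -9.0000e-02  8.2500e+00] F [-0.5 -0.   0.3] w 0.0005 j [-10.9  27.2  -8.6   0.  -54.1 109.1]
shift [ 0.0006 -0.0005  0.0345] rot [ 0.0009 -0.0016 -0.0043] len 0.035 deg 0.3
```

View pics/s15.png

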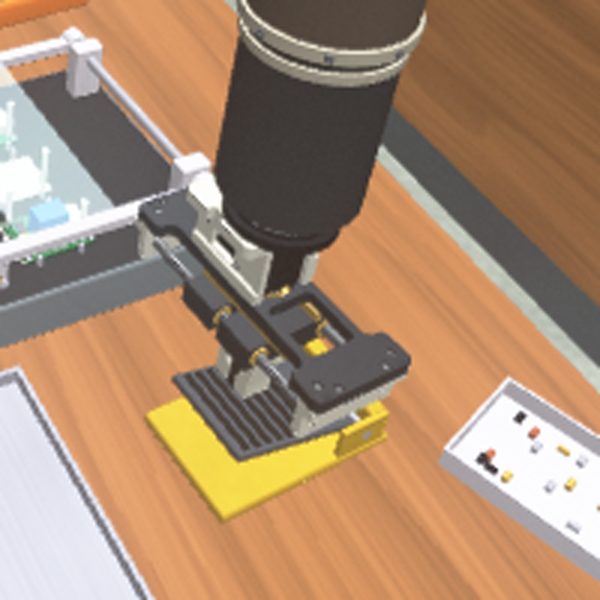

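The fingertip at crop (245,395) is over the treadle pad. Pressing in small steps.

Request:
{"op": "step_arm", "data": {"increments": [[[0, 0, 0.015], [0, 0, 0], 1], [[0, 0, 0.028], [0, 0, 0], 1], [[0, 0, 0.036], [0, 0, 0], 1], [[0, 0, 0.042], [0, 0, 0], 1], [[0, 0, 0.046], [0, 0, 0], 1], [[0, 0, 0.048], [0, 0, 0], 1], [[0, 0, 0.048], [0, 0, 0], 1], [[0, 0, 0.048], [0, 0, 0], 1]]}}

```text
time_s: 26.1
tcp_pos: [0.6015, -0.3115, 0.035]
eef_rot: [-180.0, 0.2, 8.2]
contact_force: [-6.1, -0.4, 8.6]
gripper_width: 0.0007
```

Request:
{"op": "step_arm", "data": {"increments": [[[0, 0, 0.002], [0, 0, 0], 1], [[0, 0, 0.003], [0, 0, 0], 1], [[0, 0, 0.003], [0, 0, 0], 1]]}}

```text
time_s: 26.4
tcp_pos: [0.6016, -0.3115, 0.0321]
eef_rot: [-180.0, 0.1, 8.2]
contact_force: [-5.1, 0.4, 8.1]
gripper_width: 0.0007
```

Request:
{"op": "step_arm", "data": {"increments": [[[0, 0, 0.001], [0, 0, 0], 1], [[0, 0, 0.002], [0, 0, 0], 1], [[0, 0, 0.003], [0, 0, 0], 1], [[0, 0, 0.003], [0, 0, 0], 1]]}}

```text
time_s: 26.8
tcp_pos: [0.6015, -0.3115, 0.0297]
eef_rot: [-180.0, 0.1, 8.2]
contact_force: [-7.5, 0.5, 10.3]
gripper_width: 0.0006
```

Request:
{"op": "step_arm", "data": {"increments": [[[0, 0, 0.001], [0, 0, 0], 1], [[0, 0, 0.002], [0, 0, 0], 1], [[0, 0, 0.002], [0, 0, 0], 1]]}}

```text
time_s: 27.1
tcp_pos: [0.6015, -0.3116, 0.0294]
eef_rot: [180.0, 0.1, 8.3]
contact_force: [-11.4, 3.2, 23.6]
gripper_width: 0.0004
```

On the stop: the force jumped from 10 to 24 N at z = 0.029. Holding for more than two seconds.

Request:
{"op": "step_arm", "data": {"increments": [[[0, 0, 0], [0, 0, 0], 1], [[0, 0, 0], [0, 0, 0], 1], [[0, 0, 0], [0, 0, 0], 1], [[0, 0, 0], [0, 0, 0], 1], [[0, 0, 0], [0, 0, 0], 1], [[0, 0, 0], [0, 0, 0], 1], [[0, 0, 0], [0, 0, 0], 1], [[0, 0, 0], [0, 0, 0], 1], [[0, 0, 0], [0, 0, 0], 1], [[0, 0, 0], [0, 0, 0], 1]]}}

```text
time_s: 28.1
tcp_pos: [0.6015, -0.3116, 0.0294]
eef_rot: [180.0, 0.1, 8.3]
contact_force: [-11.3, 2.8, 22.8]
gripper_width: 0.0003
```

```bash
python3 -c "
from h import *
st()
S=cap('side');cv2.imwrite('pics/s16.png',cv2.resize(S[0][200:400,260:500],None,fx=3,fy=3,interpolation=cv2.INTER_CUBIC)[:,:,::-1])
"
```

```text
28.1 [ 0.6015 -0.3116  0.0294] [1.7998e+02 1.2000e-01 8.2600e+00] F [-11.3   2.8  22.8] w 0.0003 j [-1.090e+01  3.050e+01 -1.140e+01  1.000e-01 -4.820e+01  1.091e+02]
```

View pics/s16.png

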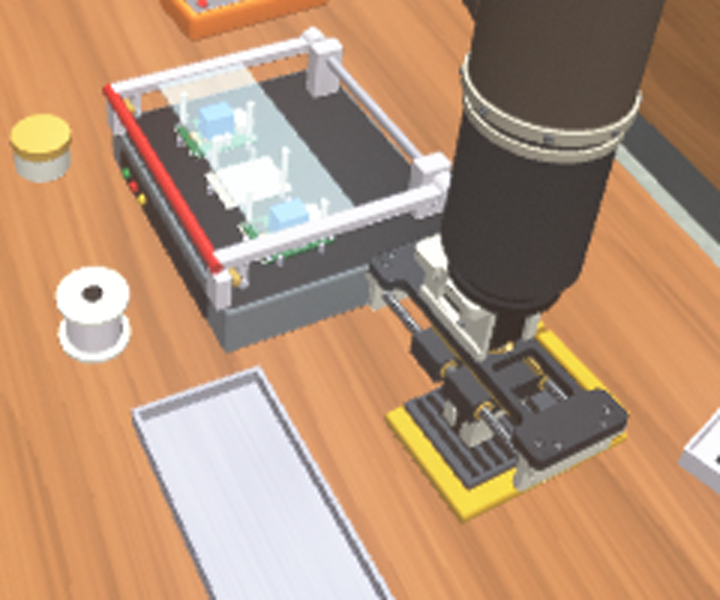

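Request:
{"op": "step_arm", "data": {"increments": [[[0, 0, 0], [0, 0, 0], 1], [[0, 0, 0], [0, 0, 0], 1], [[0, 0, 0], [0, 0, 0], 1], [[0, 0, 0], [0, 0, 0], 1], [[0, 0, 0], [0, 0, 0], 1], [[0, 0, 0], [0, 0, 0], 1], [[0, 0, 0], [0, 0, 0], 1], [[0, 0, 0], [0, 0, 0], 1], [[0, 0, 0], [0, 0, 0], 1], [[0, 0, 0], [0, 0, 0], 1]]}}

```text
time_s: 29.15
tcp_pos: [0.6015, -0.3116, 0.0294]
eef_rot: [180.0, 0.1, 8.3]
contact_force: [-10.5, 2.4, 23.3]
gripper_width: 0.0004
```

Request:
{"op": "step_arm", "data": {"increments": [[[0, 0, 0], [0, 0, 0], 1], [[0, 0, 0], [0, 0, 0], 1], [[0, 0, 0], [0, 0, 0], 1], [[0, 0, 0], [0, 0, 0], 1], [[0, 0, -0.01], [0, 0, 0], 1], [[0, 0, -0.03], [0, 0, 0], 1], [[0, 0, -0.07], [0, 0, 0], 1], [[0, 0, -0.11], [0, 0, 0], 1], [[0, 0, -0.15], [0, 0, 0], 1], [[0, 0, -0.16], [0, 0, 0], 1]]}}

```text
time_s: 30.15
tcp_pos: [0.6054, -0.3121, 0.1923]
eef_rot: [179.8, -0.4, 8.3]
contact_force: [0.2, -0.2, -1.1]
gripper_width: 0.0003
```

```bash
python3 -c "
from h import *
np.set_printoptions(precision=4,suppress=True)
st()
S=cap('side');cv2.imwrite('pics/s17.png',cv2.resize(S[0][200:400,260:500],None,fx=3,fy=3,interpolation=cv2.INTER_CUBIC)[:,:,::-1])
b=max(blobs(S[0],(0,150,90),(9,255,255),(290,200,350,310),20),key=lambda b:b[2]); print(ray(b[3][0],S,.095))
go(.4415,-.0358,.2,-84.7)
"
```

```text
30.15 [ 0.6054 -0.3121  0.1923] [179.79  -0.39   8.27] F [ 0.2 -0.2 -1.1] w 0.0003 j [-10.9  22.1  -1.6   0.1 -65.9 109.1]
[ 0.444  -0.0448  0.095 ]
shift [-0.1222 -0.2968 -0.0099] rot [-0.0028 -0.0076  1.6224] len 0.321 deg 93.0
```

View pics/s17.png

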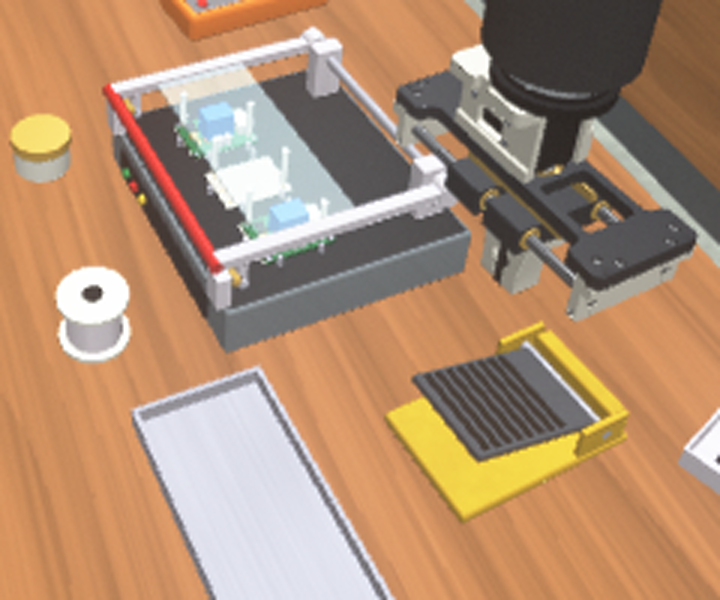

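The pedal is back up and the gate is still latched. Returning to the bar.

Request:
{"op": "step_arm", "data": {"increments": [[[-0.008, -0.02, -0.005], [0, 0, 0.12], 0.72], [[-0.022, -0.053, -0.01], [0, 0, 0.26], 0.72], [[-0.036, -0.088, -0.01], [0, 0, 0.4], 0.72], [[-0.05, -0.123, -0.01], [0, 0, 0.54], 0.72], [[-0.064, -0.158, -0.01], [0, 0, 0.68], 0.72], [[-0.078, -0.193, -0.01], [0, 0, 0.82], 0.72], [[-0.092, -0.228, -0.01], [0, 0, 0.96], 0.72], [[-0.106, -0.26, -0.01], [0, 0, 1.1], 0.72], [[-0.117, -0.285, -0.01], [0, 0, 1.24], 0.72], [[-0.122, -0.297, -0.01], [0, 0, 1.38], 0.72]]}}

```text
time_s: 31.2
tcp_pos: [0.4381, -0.0334, 0.1961]
eef_rot: [180.0, 0.0, -71.1]
contact_force: [1.0, 1.3, 0.6]
gripper_width: 0.0248
```

```bash
python3 -c "
from h import *
st();go(.4415,-.0358,.12,-84.7)"
```

```text
31.2 [ 0.4381 -0.0334  0.1961] [ 1.7996e+02  4.0000e-02 -7.1090e+01] F [1.  1.3 0.6] w 0.0248 j [ 21.5  -0.9 -30.   -0.  -60.9  -2.5]
shift [ 0.0034 -0.0025  0.0761] rot [0.0008 0.0006 0.2375] len 0.076 deg 13.6
```

Request:
{"op": "step_arm", "data": {"increments": [[[0.001, -0.001, 0.02], [0, 0, 0.12], 0.7], [[0.002, -0.0015, 0.05], [0, 0, 0.238], 0.7], [[0.002, -0.0015, 0.076], [0, 0, 0.238], 0.7], [[0.002, -0.0015, 0.076], [0, 0, 0.238], 0.7], [[0.002, -0.0015, 0.076], [0, 0, 0.238], 0.7], [[0.002, -0.0015, 0.076], [0, 0, 0.238], 0.7], [[0.002, -0.0015, 0.076], [0, 0, 0.238], 0.7], [[0.002, -0.0015, 0.076], [0, 0, 0.238], 0.7]]}}

```text
time_s: 32.0
tcp_pos: [0.4424, -0.036, 0.122]
eef_rot: [-179.9, 0.0, -84.5]
contact_force: [0.1, -0.2, 0.8]
gripper_width: 0.0266
```

```bash
python3 -c "
from h import *
st();go(.4415,-.0358,.0765,-84.7)"
```

```text
32.0 [ 0.4424 -0.036   0.122 ] [-1.799e+02  2.000e-02 -8.447e+01] F [ 0.1 -0.2  0.8] w 0.0266 j [ 20.9   4.3 -35.8   0.  -49.8 -15.4]
shift [-0.0003  0.001   0.0455] rot [-0.0018  0.0004  0.0041] len 0.045 deg 0.3
```

Request:
{"op": "step_arm", "data": {"increments": [[[0, 0.0005, 0.015], [0, 0, 0.004], 0.7], [[0, 0.0005, 0.03], [0, 0, 0.004], 0.7], [[0, 0.0005, 0.04], [0, 0, 0.004], 0.7], [[0, 0.0005, 0.045], [0, 0, 0.004], 0.7], [[0, 0.0005, 0.045], [0, 0, 0.004], 0.7], [[0, 0.0005, 0.045], [0, 0, 0.004], 1], [[0, 0.0005, 0.045], [0, 0, 0.004], 1], [[0, 0.0005, 0.045], [0, 0, 0.004], 1], [[0, 0.0005, 0.045], [0, 0, 0.004], 1]], "force": 30}}

```text
time_s: 32.9
tcp_pos: [0.4422, -0.036, 0.0766]
eef_rot: [-179.9, 0.0, -84.7]
contact_force: [2.1, -0.2, -0.3]
gripper_width: 0.0108
```

```bash
python3 -c "
from h import *
st()"
```

```text
32.9 [ 0.4422 -0.036   0.0766] [-1.7989e+02  1.0000e-02 -8.4680e+01] F [ 2.1 -0.2 -0.3] w 0.0108 j [ 21.    8.  -39.1   0.  -42.7 -15.7]
```

Request:
{"op": "step_arm", "data": {"increments": [[[0, 0, -0.003], [0, 0, 0], 1], [[0, 0, -0.007], [0, 0, 0], 1], [[0, 0, -0.011], [0, 0, 0], 1], [[0, -0.001, -0.017], [0, 0, 0], 1], [[0, -0.001, -0.022], [0, 0, 0], 1], [[0, -0.0025, -0.033], [0, 0, 0], 1], [[0, -0.0045, -0.044], [0, 0, 0], 1], [[0, -0.007, -0.055], [0, 0, 0], 1], [[0, -0.01, -0.065], [0, 0, 0], 1], [[0, -0.014, -0.076], [0, 0, 0], 1]]}}

```text
time_s: 33.9
tcp_pos: [0.457, -0.0347, 0.1534]
eef_rot: [-179.8, 0.0, -84.7]
contact_force: [9.1, -1.3, -2.8]
gripper_width: 0.0111
```

```bash
python3 -c "
from h import *
st()
for i in range(7,34):
    p=.05*i; print(round(p,2),round(.22*(np.cos(p)-1)+.014,3),round(-.22*np.sin(p)+.076,3))"
```

```text
33.9 [ 0.457  -0.0347  0.1534] [-1.7979e+02  1.0000e-02 -8.4670e+01] F [ 9.1 -1.3 -2.8] w 0.0111 j [ 20.4   3.5 -31.9   0.1 -54.5 -15.1]
0.35 0.001 0.001
0.4 -0.003 -0.01
0.45 -0.008 -0.02
0.5 -0.013 -0.029
0.55 -0.018 -0.039
0.6 -0.024 -0.048
0.65 -0.031 -0.057
0.7 -0.038 -0.066
0.75 -0.045 -0.074
0.8 -0.053 -0.082
0.85 -0.061 -0.089
0.9 -0.069 -0.096
0.95 -0.078 -0.103
1.0 -0.087 -0.109
1.05 -0.097 -0.115
1.1 -0.106 -0.12
1.15 -0.116 -0.125
1.2 -0.126 -0.129
1.25 -0.137 -0.133
1.3 -0.147 -0.136
1.35 -0.158 -0.139
1.4 -0.169 -0.141
1.45 -0.179 -0.142
1.5 -0.19 -0.143
1.55 -0.201 -0.144
1.6 -0.212 -0.144
1.65 -0.223 -0.143
```

Request:
{"op": "step_arm", "data": {"increments": [[[0, -0.005, -0.01], [0, 0, 0], 1], [[0, -0.01, -0.02], [0, 0, 0], 1], [[0, -0.015, -0.029], [0, 0, 0], 1], [[0, -0.02, -0.039], [0, 0, 0], 1], [[0, -0.026, -0.048], [0, 0, 0], 1], [[0, -0.033, -0.057], [0, 0, 0], 1], [[0, -0.04, -0.066], [0, 0, 0], 1], [[0, -0.047, -0.074], [0, 0, 0], 1], [[0, -0.055, -0.082], [0, 0, 0], 1], [[0, -0.063, -0.089], [0, 0, 0], 1]]}}

```text
time_s: 34.9
tcp_pos: [0.5191, -0.0289, 0.2404]
eef_rot: [-180.0, 0.0, -84.7]
contact_force: [9.4, -1.8, -12.1]
gripper_width: 0.0113
```

Request:
{"op": "step_arm", "data": {"increments": [[[0, -0.008, -0.007], [0, 0, 0], 1], [[0, -0.017, -0.014], [0, 0, 0], 1], [[0, -0.026, -0.02], [0, 0, 0], 1], [[0, -0.036, -0.026], [0, 0, 0], 1], [[0, -0.045, -0.031], [0, 0, 0], 1], [[0, -0.055, -0.036], [0, 0, 0], 1], [[0, -0.065, -0.04], [0, 0, 0], 1], [[0, -0.076, -0.044], [0, 0, 0], 1], [[0, -0.086, -0.047], [0, 0, 0], 1], [[0, -0.097, -0.05], [0, 0, 0], 1]]}}

```text
time_s: 35.9
tcp_pos: [0.615, -0.0201, 0.2908]
eef_rot: [179.9, 0.0, -84.7]
contact_force: [2.8, -0.8, -10.2]
gripper_width: 0.0107
```

Request:
{"op": "step_arm", "data": {"increments": [[[0, -0.011, -0.002], [0, 0, 0], 1], [[0, -0.021, -0.003], [0, 0, 0], 1], [[0, -0.032, -0.004], [0, 0, 0], 1], [[0, -0.043, -0.005], [0, 0, 0], 1], [[0, -0.052, -0.005], [0, 0, 0], 1], [[0, -0.06, -0.004], [0, 0, 0], 1], [[0, -0.064, -0.004], [0, 0, 0], 1], [[0, -0.064, -0.004], [0, 0, 0], 1], [[0, -0.064, -0.004], [0, 0, 0], 1]]}}

```text
time_s: 36.8
tcp_pos: [0.6787, -0.0143, 0.2957]
eef_rot: [-179.9, -0.0, -84.7]
contact_force: [1.6, 0.7, 4.0]
gripper_width: 0.0112
```

```bash
python3 -c "
from h import *
st()
S=cap('side');cv2.imwrite('pics/s18.png',cv2.resize(S[0][60:280,300:480],None,fx=3,fy=2.7,interpolation=cv2.INTER_CUBIC)[:,:,::-1])
"
```

```text
36.8 [ 0.6787 -0.0143  0.2957] [-1.7991e+02 -1.0000e-02 -8.4700e+01] F [1.6 0.7 4. ] w 0.0112 j [ 15.2  19.1   7.4   0.  -78.3  -9.9]
```

View pics/s18.png

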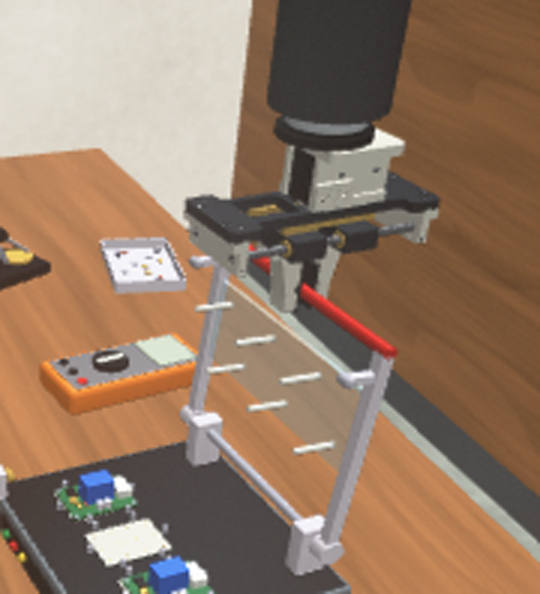

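The gate is fully open and the boards are in place. I'll release the bar, rise and go back to nest 2.

Request:
{"op": "step_arm", "data": {"increments": [[[0, 0, 0], [0, 0, 0], 0.5], [[0, 0, 0], [0, 0, 0], 0.4], [[0, 0, 0], [0, 0, 0], 0.4], [[0, 0, 0], [0, 0, 0], 0.4], [[0, 0, -0.02], [0, 0, 0], 0.4], [[0, 0, -0.06], [0, 0, 0], 0.4], [[0, 0, -0.075], [0, 0, 0], 0.4], [[0, 0, -0.075], [0, 0, 0], 0.4]]}}

```text
time_s: 37.65
tcp_pos: [0.679, -0.0144, 0.3731]
eef_rot: [-179.8, 0.0, -84.7]
contact_force: [-0.7, 0.1, -0.1]
gripper_width: 0.0525
```

```bash
python3 -c "
from h import *
st(); go(.5393,-.0995,.25,5.3)"
```

```text
37.65 [ 0.679  -0.0144  0.3731] [-179.76    0.    -84.7 ] F [-0.7  0.1 -0.1] w 0.0525 j [ 15.2  18.1  15.6   0.  -87.3  -9.9]
shift [0.0719 0.1475 0.1225] rot [-0.0034 -0.0033 -1.5708] len 0.205 deg 90.0
```

Request:
{"op": "step_arm", "data": {"increments": [[[0.007, 0.014, 0], [0, 0, -0.12], 0.2], [[0.017, 0.035, 0], [0, 0, -0.26], 0.2], [[0.028, 0.057, 0], [0, 0, -0.4], 0.2], [[0.038, 0.078, 0], [0, 0, -0.54], 0.2], [[0.048, 0.1, 0], [0, 0, -0.68], 0.2], [[0.058, 0.12, 0.02], [0, 0, -0.82], 0.2], [[0.067, 0.138, 0.05], [0, 0, -0.96], 0.2], [[0.072, 0.147, 0.08], [0, 0, -1.1], 0.2], [[0.072, 0.147, 0.11], [0, 0, -1.24], 0.2], [[0.072, 0.147, 0.122], [0, 0, -1.38], 0.2]]}}

```text
time_s: 38.65
tcp_pos: [0.5359, -0.0997, 0.2442]
eef_rot: [180.0, 0.3, -5.4]
contact_force: [0.4, -0.3, 0.2]
gripper_width: 0.0701
```

Request:
{"op": "step_arm", "data": {"increments": [[[0, 0, 0.03], [0, 0, -0.12], 0.3], [[0, 0, 0.07], [0, 0, -0.19], 0.3], [[0, 0, 0.1], [0, 0, -0.19], 0.3], [[0, 0, 0.1], [0, 0, -0.19], 0.3], [[0, 0, 0.1], [0, 0, -0.19], 0.3], [[0, 0, 0.1], [0, 0, -0.19], 0.3], [[0, 0, 0.1], [0, 0, -0.19], 0.3]]}}

```text
time_s: 39.35
tcp_pos: [0.5396, -0.0994, 0.1498]
eef_rot: [180.0, -0.2, 5.3]
contact_force: [-0.3, 0.0, 0.1]
gripper_width: 0.0614
```

```bash
python3 -c "
from h import *
st(); go(.5393,-.0995,.0625,5.3); overlay('s19',(300,195,400,295))"
```

```text
39.35 [ 0.5396 -0.0994  0.1498] [ 1.80e+02 -1.70e-01  5.26e+00] F [-0.3  0.   0.1] w 0.0614 j [ 10.   12.3 -21.6   0.  -55.9  85.2]
shift [-0.0006  0.      0.0873] rot [ 0.     -0.0029 -0.0007] len 0.087 deg 0.2
```

View pics/s19.png

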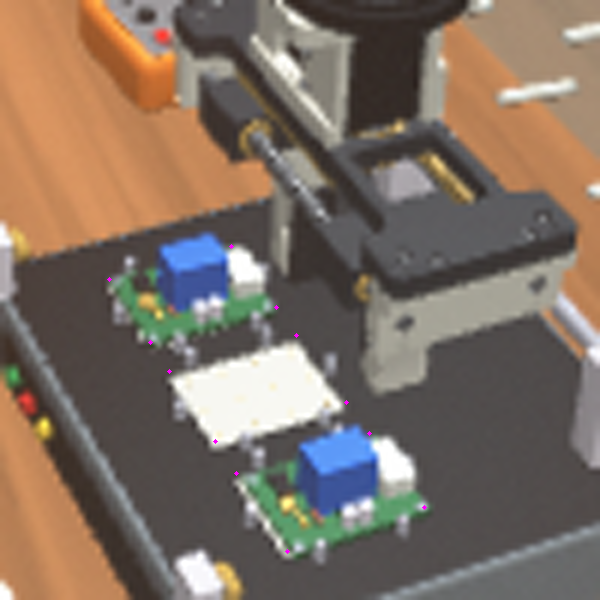

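Both boards are still seated; the one in nest 2 has slid about 1 mm within its play. Gripping it.

Request:
{"op": "step_arm", "data": {"increments": [[[0, 0, 0.03], [0, 0, 0], 0.4], [[0, 0, 0.06], [0, 0, 0], 0.4], [[0, 0, 0.08], [0, 0, 0], 0.45], [[0, 0, 0.087], [0, 0, 0], 0.45], [[0, 0, 0.087], [0, 0, 0], 0.45], [[0, 0, 0.087], [0, 0, 0], 0.7], [[0, 0, 0.087], [0, 0, 0], 1], [[0, 0, 0.087], [0, 0, 0], 1], [[0, 0, 0.087], [0, 0, 0], 1], [[0, 0, 0.087], [0, 0, 0], 1]], "force": 25}}

```text
time_s: 40.4
tcp_pos: [0.539, -0.0996, 0.0618]
eef_rot: [180.0, -0.1, 5.3]
contact_force: [-1.1, 0.5, 6.5]
gripper_width: 0.0214
```

Request:
{"op": "step_arm", "data": {"increments": [[[0, 0, 0], [0, 0, 0], 1], [[0, 0, -0.01], [0, 0, 0], 1], [[0, 0, -0.03], [0, 0, 0], 1], [[0, 0, -0.06], [0, 0, 0], 1], [[0, 0, -0.08], [0, 0, 0], 1], [[0, 0, -0.08], [0, 0, 0], 1], [[0, 0, -0.08], [0, 0, 0], 1]]}}

```text
time_s: 41.1
tcp_pos: [0.5385, -0.0994, 0.1415]
eef_rot: [-180.0, -0.1, 5.2]
contact_force: [-0.0, 0.3, -1.2]
gripper_width: 0.0217
```

```bash
python3 - <<'E'
from h import *
np.set_printoptions(precision=4,suppress=True)
st()
# tray from initial images, both views
t=cv2.imread('pics/top0.png')[:,:,::-1];T=cap('top');S=cap('side')
b=max(blobs(t,(90,5,120),(140,70,255),(400,200,500,270),500),key=lambda b:b[2])
ap=cv2.approxPolyDP(b[4],6,True).reshape(-1,2); print("poly",ap.tolist(),[ray(p,T,.018)[:2] for p in ap])
c=np.array([ray(p,T,.018)[:2] for p in cv2.boxPoints(b[3])]);print(c,c.mean(0))
big=cv2.resize(S[0][290:400,290:400],None,fx=5,fy=5,interpolation=cv2.INTER_CUBIC)[:,:,::-1].copy()
ctr=np.array([.4335,-.328]);yw=np.radians(4.6);e=np.array([np.cos(yw),np.sin(yw)]);f=np.array([-e[1],e[0]])
for a in(-.055,.055):
  for bb in(-.125,.125):
    q=ctr+a*e+bb*f; print(q,proj([*q,.018],S),proj([*q,.018],T))
for a in np.linspace(-.055,.055,12):
    q=ctr+a*e+.125*f;u=(proj([*q,.018],S)-[290,290]+.5)*5;cv2.circle(big,tuple(int(v) for v in u),2,(0,0,255),-1)
for bb in np.linspace(0,.125,12):
  for a in (-.055,.055):
    q=ctr+a*e+bb*f;u=(proj([*q,.018],S)-[290,290]+.5)*5;cv2.circle(big,tuple(int(v) for v in u),2,(0,0,255),-1)
cv2.imwrite('pics/s20.png',big)
E
```

```text
41.1 [ 0.5385 -0.0994  0.1415] [-179.97   -0.05    5.24] F [-0.   0.3 -1.2] w 0.0217 j [ 10.   12.8 -22.2  -0.  -54.9  85.2]
poly [[482, 217], [407, 223], [410, 254], [486, 248]] [array([ 0.4919, -0.442 ]), array([ 0.4732, -0.2059]), array([ 0.3759, -0.2122]), array([ 0.3945, -0.4486])]
[[ 0.4735 -0.2022]
 [ 0.4936 -0.4499]
 [ 0.3934 -0.452 ]
 [ 0.3734 -0.2072]] [ 0.4335 -0.3278]
[ 0.3887 -0.457 ] [351.0618 442.2391] [488.8234 249.8761]
[ 0.3687 -0.2078] [303.3286 335.0665] [408.6768 256.331 ]
[ 0.4983 -0.4482] [402.3791 418.6665] [483.8634 214.97  ]
[ 0.4783 -0.199 ] [345.8827 320.5362] [404.765  221.3946]
```

View pics/s20.png

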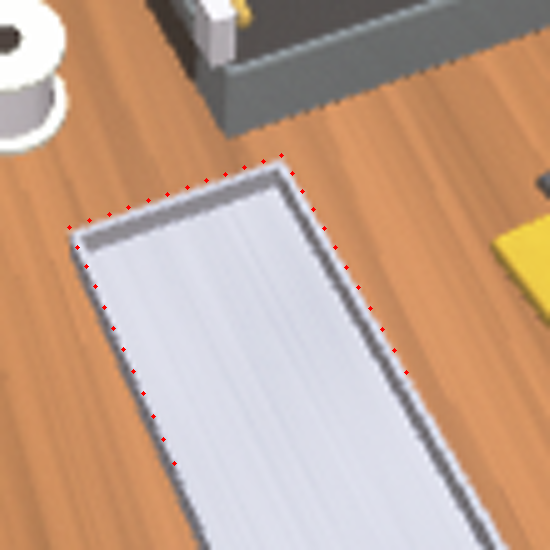

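```bash
python3 -c "
from h import *
go(.4367,-.3699,.1415,4.6)"
```

```text
shift [-0.1254  0.26   -0.0011] rot [-0.0002  0.0014  0.0112] len 0.289 deg 0.6
```

Request:
{"op": "step_arm", "data": {"increments": [[[-0.01, 0.02, -0.01], [0, 0, 0.01], 1], [[-0.025, 0.052, -0.01], [0, 0, 0.01], 1], [[-0.043, 0.088, -0.01], [0, 0, 0.01], 1], [[-0.061, 0.125, -0.01], [0, 0, 0.01], 1], [[-0.079, 0.162, 0], [0, 0, 0.01], 1], [[-0.097, 0.2, 0.01], [0, 0, 0.01], 1], [[-0.113, 0.235, 0.03], [0, 0, 0.01], 1], [[-0.125, 0.26, 0.05], [0, 0, 0.01], 1], [[-0.125, 0.26, 0.07], [0, 0, 0.01], 1], [[-0.125, 0.26, 0.08], [0, 0, 0.01], 1]]}}

```text
time_s: 42.2
tcp_pos: [0.4357, -0.3699, 0.0581]
eef_rot: [-179.9, 0.2, 4.5]
contact_force: [0.1, -0.2, -2.6]
gripper_width: 0.0217
```

```bash
python3 -c "
from h import *
c=r.capture('side');cv2.imwrite('pics/s21.png',c['color'][200:400,250:550,::-1]);st(); go(.4367,-.3699,.0165,4.6)"
```

```text
42.25 [ 0.4357 -0.3692  0.0574] [-179.83    0.28    4.6 ] F [-0.1  1.4 -2.8] w 0.0217 j [-20.7  20.6 -24.2  -0.  -45.5 115.3]
shift [0.0011 0.0009 0.0409] rot [-0.003   0.0049 -0.0001] len 0.041 deg 0.3
```

View pics/s21.png

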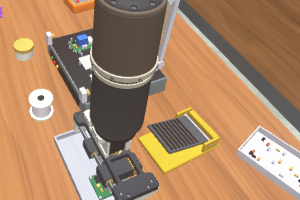

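Request:
{"op": "step_arm", "data": {"increments": [[[0, 0, 0.015], [0, 0, 0], 1], [[0, 0, 0.03], [0, 0, 0], 1], [[0, 0, 0.038], [0, 0, 0], 1], [[0, 0, 0.038], [0, 0, 0], 1], [[0, 0, 0.038], [0, 0, 0], 1], [[0, 0, 0.038], [0, 0, 0], 1], [[0, 0, 0.038], [0, 0, 0], 1]]}}

```text
time_s: 42.95
tcp_pos: [0.4384, -0.37, 0.0238]
eef_rot: [180.0, -0.1, 4.7]
contact_force: [0.3, 0.8, 0.0]
gripper_width: 0.0218
```

```bash
python3 -c "
from h import *
st()"
```

```text
42.95 [ 0.4384 -0.37    0.0238] [ 1.7996e+02 -7.0000e-02  4.6900e+00] F [0.3 0.8 0. ] w 0.0218 j [-20.6  23.1 -25.9   0.  -40.9 115.3]
```

Request:
{"op": "step_arm", "data": {"increments": [[[0, 0, 0.004], [0, 0, 0], 1], [[0, 0, 0.007], [0, 0, 0], 1], [[0, 0, 0.007], [0, 0, 0], 1], [[0, 0, 0.007], [0, 0, 0], 1], [[0, 0, 0.007], [0, 0, 0], 1]]}}

```text
time_s: 43.45
tcp_pos: [0.4378, -0.3698, 0.0159]
eef_rot: [-180.0, 0.0, 4.7]
contact_force: [-0.5, 0.1, -1.1]
gripper_width: 0.022
```

Request:
{"op": "step_arm", "data": {"increments": [[[0, 0, 0], [0, 0, 0], 0.5], [[0, 0, 0], [0, 0, 0], 0.5], [[0, 0, 0], [0, 0, 0], 0.5], [[0, 0, 0], [0, 0, 0], 0.5], [[0, 0, -0.02], [0, 0, 0], 0.5], [[0, 0, -0.06], [0, 0, 0], 0.4], [[0, 0, -0.1], [0, 0, 0], 0.4], [[0, 0, -0.13], [0, 0, 0], 0.4]]}}

```text
time_s: 44.25
tcp_pos: [0.4384, -0.3702, 0.1487]
eef_rot: [179.9, -0.1, 4.7]
contact_force: [0.7, -0.2, -1.4]
gripper_width: 0.0525
```

```bash
python3 -c "
from h import *
c=r.capture('side');cv2.imwrite('pics/s22.png',cv2.resize(c['color'][200:400,250:500],None,fx=3,fy=3)[:,:,::-1]);st(); go(.526,.0442,.15,5.3)"
```

```text
44.3 [ 0.4405 -0.3716  0.1536] [179.69  -0.4    4.75] F [ 1.3 -1.1  4. ] w 0.0525 j [-2.060e+01  1.440e+01 -1.830e+01  1.000e-01 -5.680e+01  1.153e+02]
shift [ 0.1196 -0.4073  0.0022] rot [ 0.0054 -0.0069 -0.0095] len 0.425 deg 0.7
```

View pics/s22.png

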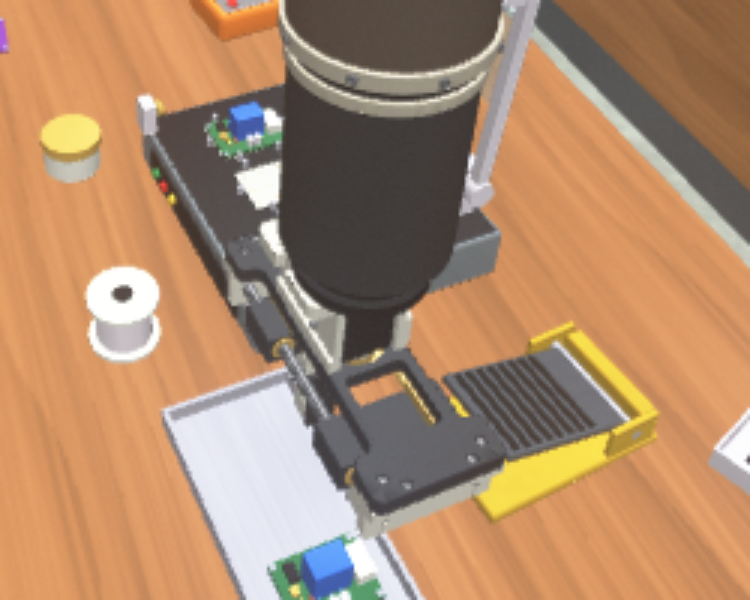

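The first board lies flat in the tray. Now nest 0.

Request:
{"op": "step_arm", "data": {"increments": [[[0.007, -0.025, -0.01], [0, 0, 0], 0.3], [[0.02, -0.068, -0.01], [0, 0, 0], 0.3], [[0.033, -0.112, -0.01], [0, 0, 0], 0.3], [[0.046, -0.156, -0.01], [0, 0, 0], 0.3], [[0.059, -0.2, -0.01], [0, 0, -0.01], 0.3], [[0.072, -0.245, 0], [0, 0, -0.01], 0.3], [[0.085, -0.29, 0], [0, 0, -0.01], 0.3], [[0.098, -0.335, 0], [0, 0, -0.01], 0.3], [[0.11, -0.375, 0], [0, 0, -0.01], 0.3], [[0.12, -0.407, 0], [0, 0, -0.01], 0.3]]}}

```text
time_s: 45.3
tcp_pos: [0.5245, 0.0479, 0.1461]
eef_rot: [-180.0, -0.0, 5.3]
contact_force: [-0.3, -0.2, 0.4]
gripper_width: 0.0617
```

Request:
{"op": "step_arm", "data": {"increments": [[[0, 0, 0.02], [0, 0, 0], 0.4], [[0, 0, 0.03], [0, 0, 0], 0.4], [[0, 0, 0.03], [0, 0, 0], 0.4], [[0, 0, 0.03], [0, 0, 0], 0.4], [[0, 0, 0.03], [0, 0, 0], 0.4], [[0, 0, 0.03], [0, 0, 0], 0.4]]}}

```text
time_s: 45.9
tcp_pos: [0.5247, 0.0451, 0.1168]
eef_rot: [-180.0, -0.1, 5.2]
contact_force: [0.1, 0.0, -0.1]
gripper_width: 0.0528
```

```bash
python3 -c "
from h import *
st(); go(.526,.0442,.0625,5.3); overlay('s23',(300,195,400,295))"
```

```text
45.9 [0.5247 0.0451 0.1168] [-1.7998e+02 -7.0000e-02  5.2000e+00] F [ 0.1  0.  -0.1] w 0.0528 j [ 26.3  12.4 -26.5   0.  -51.   68.9]
shift [0.0011 0.0011 0.0543] rot [-0.0003 -0.0012 -0.0017] len 0.054 deg 0.1
```

View pics/s23.png

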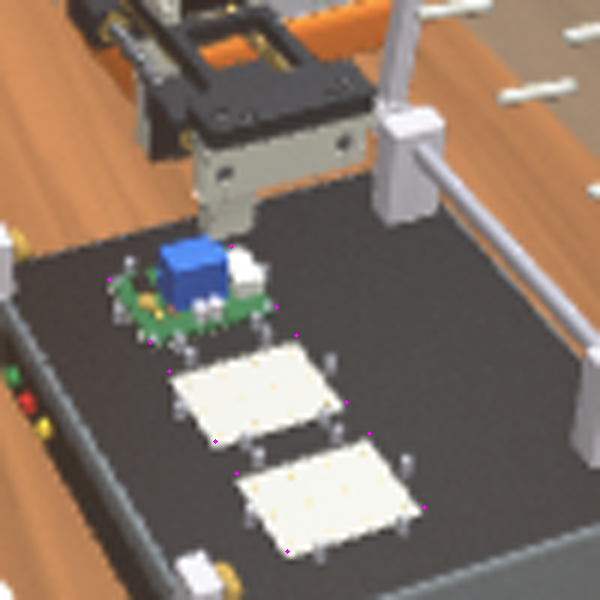

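Request:
{"op": "step_arm", "data": {"increments": [[[0.001, 0.001, 0.02], [0, 0, 0], 0.45], [[0.001, 0.001, 0.04], [0, 0, 0], 0.45], [[0.001, 0.001, 0.054], [0, 0, 0], 0.45], [[0.001, 0.001, 0.054], [0, 0, 0], 0.45], [[0.001, 0.001, 0.054], [0, 0, 0], 0.45], [[0.001, 0.001, 0.054], [0, 0, 0], 0.7], [[0.001, 0.001, 0.054], [0, 0, 0], 1], [[0.001, 0.001, 0.054], [0, 0, 0], 1], [[0.001, 0.001, 0.054], [0, 0, 0], 1], [[0.001, 0.001, 0.054], [0, 0, 0], 1]], "force": 25}}

```text
time_s: 46.95
tcp_pos: [0.5256, 0.0447, 0.0625]
eef_rot: [-180.0, -0.0, 5.3]
contact_force: [-0.5, -0.6, 4.0]
gripper_width: 0.0219
```

Request:
{"op": "step_arm", "data": {"increments": [[[0, 0, 0], [0, 0, 0], 1], [[0, 0, -0.01], [0, 0, 0], 1], [[0, 0, -0.03], [0, 0, 0], 1], [[0, 0, -0.06], [0, 0, 0], 1], [[0, 0, -0.085], [0, 0, 0], 1], [[0, 0, -0.085], [0, 0, 0], 1], [[0, 0, -0.085], [0, 0, 0], 1]]}}

```text
time_s: 47.65
tcp_pos: [0.5255, 0.0448, 0.1478]
eef_rot: [-180.0, -0.1, 5.2]
contact_force: [-0.5, 0.1, -1.6]
gripper_width: 0.0218
```

```bash
python3 -c "
from h import *
st(); go(.4303,-.2901,.145,4.6)"
```

```text
47.65 [0.5255 0.0448 0.1478] [-1.7995e+02 -7.0000e-02  5.2400e+00] F [-0.5  0.1 -1.6] w 0.0218 j [ 26.2  10.5 -24.2  -0.  -55.1  69.1]
shift [-0.1254  0.3248  0.0024] rot [-0.0008 -0.0013  0.0112] len 0.348 deg 0.6
```

Request:
{"op": "step_arm", "data": {"increments": [[[-0.01, 0.026, -0.005], [0, 0, 0.01], 1], [[-0.025, 0.065, -0.005], [0, 0, 0.01], 1], [[-0.041, 0.107, -0.005], [0, 0, 0.01], 1], [[-0.057, 0.148, -0.005], [0, 0, 0.01], 1], [[-0.073, 0.19, -0.005], [0, 0, 0.01], 1], [[-0.089, 0.23, -0.005], [0, 0, 0.01], 1], [[-0.104, 0.27, -0.005], [0, 0, 0.01], 1], [[-0.117, 0.302, 0.01], [0, 0, 0.01], 1], [[-0.1255, 0.325, 0.035], [0, 0, 0.01], 1], [[-0.1255, 0.325, 0.06], [0, 0, 0.01], 1]]}}

```text
time_s: 48.65
tcp_pos: [0.4286, -0.2926, 0.0854]
eef_rot: [-180.0, 0.1, 4.5]
contact_force: [0.4, -0.1, -1.6]
gripper_width: 0.0217
```

Request:
{"op": "step_arm", "data": {"increments": [[[0, 0, 0.02], [0, 0, 0], 1], [[0, 0, 0.04], [0, 0, 0], 1], [[0, 0, 0.055], [0, 0, 0], 1], [[0, 0, 0.06], [0, 0, 0], 1], [[0, 0, 0.06], [0, 0, 0], 1], [[0, 0, 0.06], [0, 0, 0], 1], [[0, 0, 0.06], [0, 0, 0], 1]]}}

```text
time_s: 49.35
tcp_pos: [0.4307, -0.2906, 0.0278]
eef_rot: [180.0, -0.1, 4.7]
contact_force: [0.1, 0.2, -0.6]
gripper_width: 0.0217
```

```bash
python3 -c "
from h import *
st(); c=r.capture('side');cv2.imwrite('pics/s24.png',cv2.resize(c['color'][200:400,250:500],None,fx=3,fy=3)[:,:,::-1])"
```

```text
49.35 [ 0.4307 -0.2906  0.0278] [ 1.7998e+02 -7.0000e-02  4.6900e+00] F [ 0.1  0.2 -0.6] w 0.0217 j [-12.3  18.8 -32.7   0.  -38.5 107. ]
```

View pics/s24.png

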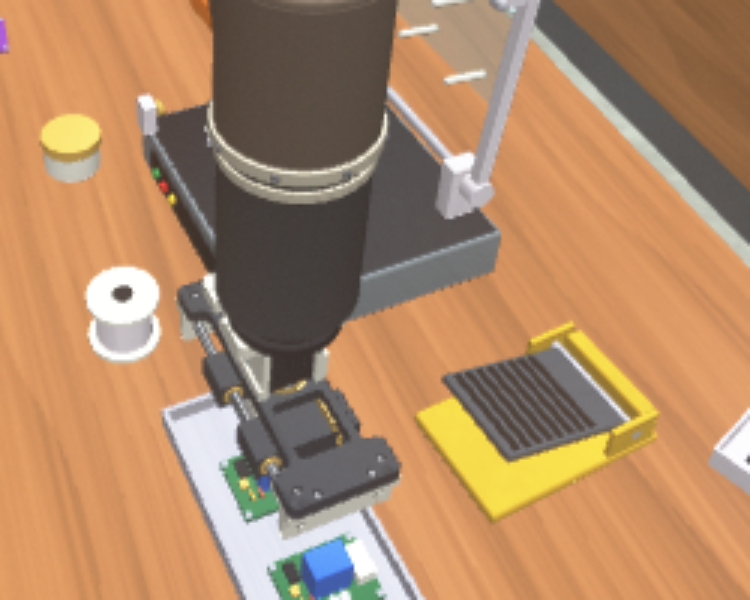

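Request:
{"op": "step_arm", "data": {"increments": [[[0, 0, 0.005], [0, 0, 0], 1], [[0, 0, 0.009], [0, 0, 0], 1], [[0, 0, 0.011], [0, 0, 0], 1], [[0, 0, 0.011], [0, 0, 0], 1], [[0, 0, 0.011], [0, 0, 0], 1], [[0, 0, 0.011], [0, 0, 0], 1]]}}

```text
time_s: 50.0
tcp_pos: [0.43, -0.2904, 0.0165]
eef_rot: [-180.0, 0.0, 4.7]
contact_force: [-2.7, 2.1, 7.3]
gripper_width: 0.0221
```

Request:
{"op": "step_arm", "data": {"increments": [[[0, 0, 0], [0, 0, 0], 0.5], [[0, 0, 0], [0, 0, 0], 0.5], [[0, 0, 0], [0, 0, 0], 0.5], [[0, 0, 0], [0, 0, 0], 0.5], [[0, 0, -0.02], [0, 0, 0], 0.5], [[0, 0, -0.06], [0, 0, 0], 0.4], [[0, 0, -0.11], [0, 0, 0], 0.4], [[0, 0, -0.16], [0, 0, 0], 0.4], [[0, 0, -0.21], [0, 0, 0], 0.4], [[0, 0, -0.26], [0, 0, 0], 0.4]]}}

```text
time_s: 51.0
tcp_pos: [0.4297, -0.2904, 0.2784]
eef_rot: [180.0, -0.0, 4.7]
contact_force: [1.5, -0.2, -0.2]
gripper_width: 0.0529
```

```bash
python3 -c "
from h import *
st(); c=r.capture('side');cv2.imwrite('pics/s25.png',cv2.resize(c['color'][200:400,250:500],None,fx=3,fy=3)[:,:,::-1]);go(.6795,-.0142,.372,-84.7)"
```

```text
51.0 [ 0.4297 -0.2904  0.2784] [ 1.7999e+02 -3.0000e-02  4.6800e+00] F [ 1.5 -0.2 -0.2] w 0.0529 j [-12.3   3.9 -14.1  -0.  -72.1 107. ]
shift [ 0.2697 -0.2564 -0.0835] rot [-0.0025 -0.0138  1.561 ] len 0.381 deg 89.4
```

View pics/s25.png

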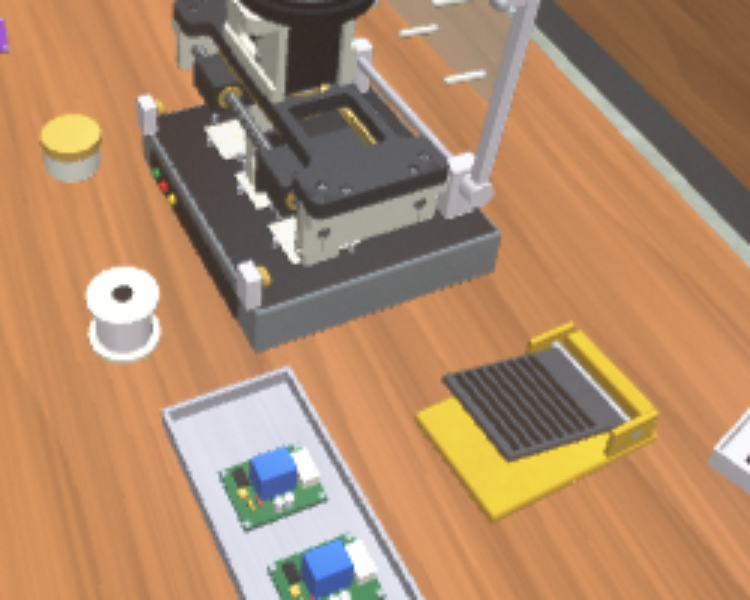

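Both boards lie flat in the tray. I'll close the gate again, rising first.

Request:
{"op": "step_arm", "data": {"increments": [[[0, 0, -0.04], [0, 0, 0.12], 0.3], [[0.02, -0.02, -0.08], [0, 0, 0.26], 0.3], [[0.05, -0.048, -0.095], [0, 0, 0.4], 0], [[0.08, -0.076, -0.095], [0, 0, 0.54], 0], [[0.11, -0.105, -0.095], [0, 0, 0.68], 0], [[0.14, -0.133, -0.095], [0, 0, 0.82], 0], [[0.17, -0.162, -0.095], [0, 0, 0.96], 0], [[0.2, -0.19, -0.095], [0, 0, 1.1], 0], [[0.235, -0.223, -0.095], [0, 0, 1.24], 0], [[0.26, -0.247, -0.095], [0, 0, 1.38], 0]]}}

```text
time_s: 52.05
tcp_pos: [0.6705, -0.0209, 0.3701]
eef_rot: [179.9, 0.0, -74.7]
contact_force: [0.1, -0.2, -0.4]
gripper_width: 0.088
```

```bash
python3 -c "
from h import *
st();go(.6795,-.0142,.372,-84.7)"
```

```text
52.05 [ 0.6705 -0.0209  0.3701] [ 1.7995e+02  2.0000e-02 -7.4670e+01] F [ 0.1 -0.2 -0.4] w 0.088 j [ 14.8  17.4  14.4  -0.  -87.    0.5]
shift [-0.0041 -0.0104 -0.0019] rot [0.0009 0.0002 0.175 ] len 0.011 deg 10.0
```

Request:
{"op": "step_arm", "data": {"increments": [[[-0.004, -0.01, 0], [0, 0, 0.1], 0], [[-0.004, -0.01, 0], [0, 0, 0.175], 0], [[-0.004, -0.01, 0], [0, 0, 0.175], 0], [[-0.004, -0.01, 0], [0, 0, 0.175], 0], [[-0.004, -0.01, 0], [0, 0, 0.175], 0], [[-0.004, -0.01, 0], [0, 0, 0.175], 0]]}}

```text
time_s: 52.65
tcp_pos: [0.6775, -0.0169, 0.3714]
eef_rot: [-180.0, 0.0, -84.4]
contact_force: [-0.2, -0.2, 0.6]
gripper_width: 0.0874
```

```bash
python3 -c "
from h import *
st();go(.679,-.0142,.296,-84.7)"
```

```text
52.65 [ 0.6775 -0.0169  0.3714] [-179.97    0.    -84.38] F [-0.2 -0.2  0.6] w 0.0874 j [ 15.   18.1  15.5   0.  -87.3  -9.4]
shift [-0.0025 -0.0017  0.0754] rot [-0.0005  0.0001  0.0056] len 0.075 deg 0.3
```

Request:
{"op": "step_arm", "data": {"increments": [[[-0.001, -0.001, 0.03], [0, 0, 0.005], 0], [[-0.001, -0.001, 0.06], [0, 0, 0.005], 0], [[-0.001, -0.001, 0.075], [0, 0, 0.005], 0], [[-0.001, -0.001, 0.075], [0, 0, 0.005], 0], [[-0.001, -0.001, 0.075], [0, 0, 0.005], 0.5], [[-0.001, -0.001, 0.075], [0, 0, 0.005], 1], [[-0.001, -0.001, 0.075], [0, 0, 0.005], 1], [[-0.001, -0.001, 0.075], [0, 0, 0.005], 1], [[-0.001, -0.001, 0.075], [0, 0, 0.005], 1], [[-0.001, -0.001, 0.075], [0, 0, 0.005], 1]], "force": 10}}

```text
time_s: 53.65
tcp_pos: [0.6786, -0.0155, 0.2963]
eef_rot: [-180.0, 0.0, -84.7]
contact_force: [-0.3, 0.5, 0.1]
gripper_width: 0.0454
```

Request:
{"op": "step_arm", "data": {"increments": [[[0, 0, 0], [0, 0, 0], 1], [[0, 0, 0], [0, 0, 0], 1], [[0, 0, 0], [0, 0, 0], 1], [[0, 0, 0], [0, 0, 0], 1]], "force": 40}}

```text
time_s: 54.05
tcp_pos: [0.679, -0.0154, 0.2962]
eef_rot: [-179.9, -0.0, -84.7]
contact_force: [2.0, -0.3, -1.3]
gripper_width: 0.0128
```

Request:
{"op": "step_arm", "data": {"increments": [[[0, 0.005, 0], [0, 0, 0], 1], [[0, 0.012, -0.001], [0, 0, 0], 1], [[0, 0.023, -0.001], [0, 0, 0], 1], [[0, 0.034, 0], [0, 0, 0], 1], [[0, 0.045, 0.001], [0, 0, 0], 1], [[0, 0.056, 0.002], [0, 0, 0], 1], [[0, 0.067, 0.004], [0, 0, 0], 1], [[0, 0.077, 0.007], [0, 0, 0], 1], [[0, 0.088, 0.01], [0, 0, 0], 1]]}}

```text
time_s: 54.95
tcp_pos: [0.5904, -0.0235, 0.2865]
eef_rot: [-179.9, 0.0, -84.7]
contact_force: [3.2, 1.5, 4.7]
gripper_width: 0.0108
```

Request:
{"op": "step_arm", "data": {"increments": [[[0, 0.01, 0.003], [0, 0, 0], 1], [[0, 0.02, 0.008], [0, 0, 0], 1], [[0, 0.03, 0.012], [0, 0, 0], 1], [[0, 0.04, 0.017], [0, 0, 0], 1], [[0, 0.05, 0.023], [0, 0, 0], 1], [[0, 0.059, 0.029], [0, 0, 0], 1], [[0, 0.068, 0.036], [0, 0, 0], 1], [[0, 0.076, 0.043], [0, 0, 0], 1], [[0, 0.084, 0.05], [0, 0, 0], 1], [[0, 0.092, 0.058], [0, 0, 0], 1]]}}

```text
time_s: 55.95
tcp_pos: [0.4992, -0.0319, 0.2275]
eef_rot: [-179.9, 0.0, -84.7]
contact_force: [7.2, 3.5, -0.1]
gripper_width: 0.0107
```

Request:
{"op": "step_arm", "data": {"increments": [[[0, 0.007, 0.008], [0, 0, 0], 1], [[0, 0.014, 0.017], [0, 0, 0], 1], [[0, 0.021, 0.025], [0, 0, 0], 1], [[0, 0.027, 0.035], [0, 0, 0], 1], [[0, 0.032, 0.044], [0, 0, 0], 1], [[0, 0.037, 0.054], [0, 0, 0], 1], [[0, 0.041, 0.064], [0, 0, 0], 1], [[0, 0.045, 0.074], [0, 0, 0], 1], [[0, 0.045, 0.074], [0, 0, 0], 1], [[0, 0.045, 0.074], [0, 0, 0], 1]]}}

```text
time_s: 56.95
tcp_pos: [0.4547, -0.036, 0.1538]
eef_rot: [-180.0, 0.0, -84.7]
contact_force: [4.5, 4.3, 2.2]
gripper_width: 0.0109
```

```bash
python3 -c "
from h import *
st()
S=cap('side');cv2.imwrite('pics/s26.png',cv2.resize(S[0][100:320,270:450],None,fx=3,fy=2.7,interpolation=cv2.INTER_CUBIC)[:,:,::-1])
"
```

```text
56.95 [ 0.4547 -0.036   0.1538] [-1.7995e+02  1.0000e-02 -8.4680e+01] F [4.5 4.3 2.2] w 0.0109 j [ 20.3   3.3 -31.9  -0.  -54.7 -15. ]
```

View pics/s26.png

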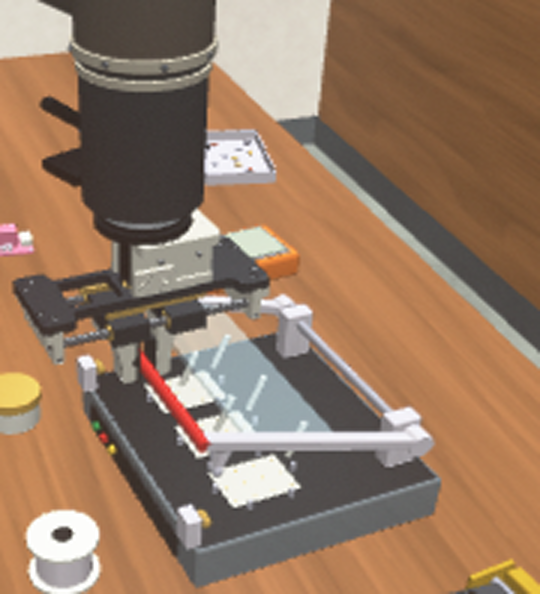

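Same spot as last time. Next is the final arc and the latch; bar target is TCP z ≈ 0.077.

Request:
{"op": "step_arm", "data": {"increments": [[[0, 0.003, 0.01], [0, 0, 0], 1], [[0, 0.006, 0.021], [0, 0, 0], 1], [[0, 0.008, 0.032], [0, 0, 0], 1], [[0, 0.01, 0.043], [0, 0, 0], 1], [[0, 0.011, 0.053], [0, 0, 0], 1], [[0, 0.012, 0.053], [0, 0, 0], 1], [[0, 0.012, 0.053], [0, 0, 0], 1]]}}

```text
time_s: 57.7
tcp_pos: [0.4433, -0.037, 0.1011]
eef_rot: [-179.9, 0.0, -84.7]
contact_force: [4.3, 4.7, 3.9]
gripper_width: 0.0108
```

Request:
{"op": "step_arm", "data": {"increments": [[[0, 0, 0.005], [0, 0, 0], 1], [[0, 0, 0.01], [0, 0, 0], 1], [[0, 0, 0.015], [0, 0, 0], 1], [[0, 0, 0.018], [0, 0, 0], 1], [[0, 0, 0.021], [0, 0, 0], 1], [[0, 0, 0.023], [0, 0, 0], 1], [[0, 0, 0.025], [0, 0, 0], 1], [[0, 0, 0.0255], [0, 0, 0], 1], [[0, 0, 0.0255], [0, 0, 0], 1], [[0, 0, 0.0255], [0, 0, 0], 1]]}}

```text
time_s: 58.7
tcp_pos: [0.4424, -0.0372, 0.0767]
eef_rot: [-180.0, -0.0, -84.7]
contact_force: [-4.8, 7.8, 22.4]
gripper_width: 0.0107
```

Request:
{"op": "step_arm", "data": {"increments": [[[0, 0, 0.001], [0, 0, 0], 1], [[0, 0, 0.001], [0, 0, 0], 1], [[0, 0, 0], [0, 0, 0], 0.75], [[0, 0, 0], [0, 0, 0], 0.75], [[0, 0, 0], [0, 0, 0], 0.75], [[0, 0, -0.015], [0, 0, 0], 0.75], [[0, 0, -0.04], [0, 0, 0], 0.75], [[0, 0, -0.08], [0, 0, 0], 0.75], [[0, 0, -0.12], [0, 0, 0], 0.75], [[0, 0, -0.16], [0, 0, 0], 0.75]]}}

```text
time_s: 59.7
tcp_pos: [0.4412, -0.038, 0.2362]
eef_rot: [179.8, -0.0, -84.7]
contact_force: [1.1, 0.5, -0.7]
gripper_width: 0.022
```

Request:
{"op": "step_arm", "data": {"increments": [[[-0.03, 0, -0.03], [0, 0, 0], 0.75], [[-0.07, 0, -0.05], [0, 0, 0], 0.75], [[-0.11, 0, -0.05], [0, 0, 0], 0.75], [[-0.15, 0, -0.05], [0, 0, 0], 0.75], [[-0.19, 0, -0.05], [0, 0, 0], 0.75], [[-0.23, 0, -0.05], [0, 0, 0], 0.75], [[-0.25, 0, -0.05], [0, 0, 0], 0.75], [[-0.25, 0, -0.05], [0, 0, 0], 0.75], [[-0.25, 0, -0.05], [0, 0, 0], 0.75]]}}

```text
time_s: 60.6
tcp_pos: [0.4189, 0.2112, 0.2845]
eef_rot: [179.9, -0.1, -84.7]
contact_force: [0.6, 0.2, 0.3]
gripper_width: 0.0218
```

```bash
python3 -c "
from h import *
np.set_printoptions(precision=4,suppress=True)
st()
S=cap('side');cv2.imwrite('pics/s27.png',S[0][:,:,::-1])
T=cap('top');cv2.imwrite('pics/t27.png',cv2.resize(T[0][120:270,295:505],None,fx=3.7,fy=3.7,interpolation=cv2.INTER_CUBIC)[:,:,::-1])
b=max(blobs(S[0],(0,150,90),(9,255,255),(290,200,350,310),20),key=lambda b:b[2]); print(b[:4],ray(b[3][0],S,.095))
for b in board_pose(T,.004,(400,200,500,270)): print(b)
"
```

```text
60.6 [0.4189 0.2112 0.2845] [179.88  -0.12 -84.65] F [0.6 0.2 0.3] w 0.0218 j [ 50.9  -1.3 -18.6  -0.  -72.9 -45.5]
(314.0330578512397, 259.1453168044077, 242.0, ((313.7210388183594, 258.6716613769531), (71.86686706542969, 4.58585262298584), 58.392494201660156)) [ 0.4439 -0.0459  0.095 ]
(array([ 0.43  , -0.2872]), array([ 0.4336, -0.3296]), np.float64(-85.12360907648971), array([ 0.4314, -0.3042]), 1237.5, [(np.float64(0.045), 45119.0)])
(array([ 0.4394, -0.3659]), array([ 0.4336, -0.3296]), np.float64(99.11719350993326), array([ 0.4376, -0.3548]), 1297.5, [(np.float64(0.04), 45119.0)])
```

View pics/s27.png

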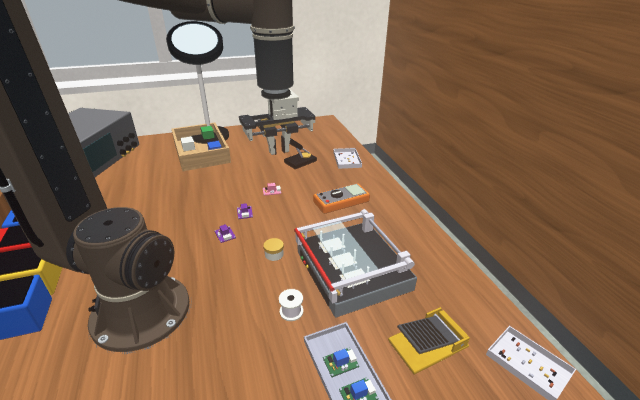

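View pics/t27.png

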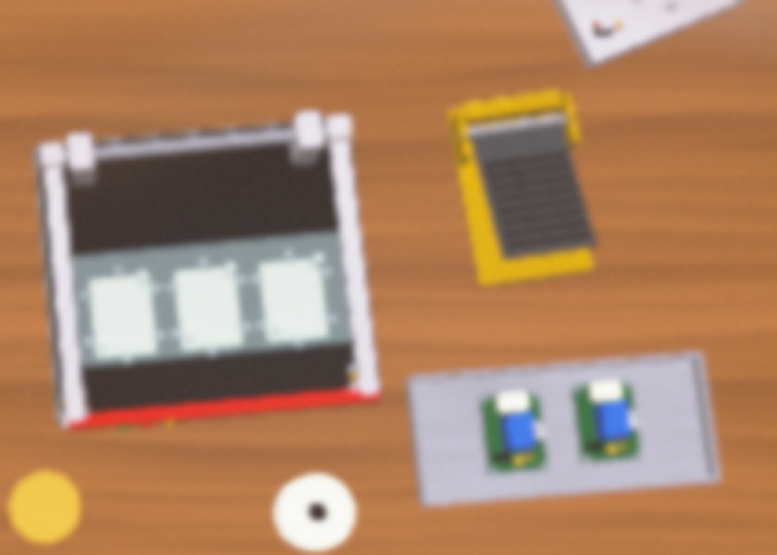

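The tester is empty and latched: the bar sits at the same pixels as after the first latching, about 1.9 s after release. Both boards are flat in the tray, the pedal is up and the bystanders haven't moved. Handing in.

```bash
python3 -c "
from h import *
st(); print(r.close_job())"
```

```text
60.7 [0.4193 0.2106 0.285 ] [ 1.7994e+02 -6.0000e-02 -8.4730e+01] F [0.7 0.  0.2] w 0.0218 j [ 50.8  -1.3 -18.5  -0.  -72.9 -45.5]
the job is handed in; nothing more can be done
None
```

I ran the whole job as asked and handed it in at 60.7 s of robot time. No verdict is reported.

- **Boards:** Only two green boards were on the bench. I seated them in nests 0 and 2 with their connectors towards the hinge, and did not touch the purple or pink look-alikes.
- **Test:** I latched the gate by its bar, then pressed the pedal to its stop, where the force jumped from about 10 to 23 N at 29 mm height. I held it there for about 2.4 s with the gate shut, then let it up.
- **Finish:** I opened the gate fully, laid both boards in the tray 80 mm apart, shut the empty gate again and moved the arm clear.

**Last checks:** The final pictures from both cameras show:
- Both boards lie flat in the tray, component side up.
- The nests are empty and the pedal is up.
- The meter, flux pot and spool are where they were.
- The gate bar is at the same pixels as after the first latching.

**Checks that failed or disagreed:**
- My connector-finding code did not work against the pale tray, so I checked the boards there by eye.
- The two cameras disagreed by about 3 mm on where the tray is, well inside the margin.
- The board in nest 2 slid about 1 mm within its pins between being seated and being picked up again.

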